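Set up the settling cones with their strainer cups

TASK

Set up for the settling test: lift every white settling cone out of the orange rack and stand it upright by itself on its narrow foot on the stone slab, letting go slowly so that it stays standing still. Only once all the cones stand there empty, nest one steel strainer cup in the mouth of each, straight and home with a light push but not jammed in; a spare cup just stays out. Set things down gently and leave everything else on the bench where it is.

Things in the scene. Friction and masses are not known exactly. Their poses are not given: they have to be found in the camera images.
- cone1: white settling cone, 150 high: foot 40 across, 16 thick stem to 35, then widening; from 120 to 150 a straight band 60 across (grip there). Open mouth 51 across at the rim, narrowing downwards by 8 degrees a side. Origin: centre of the foot's underside, z up its axis. About 0.18 kg, centre of mass about 100 up: tips beyond about 10 degrees. Starts upright in the rack. May be absent
- cone2: white settling cone, 150 high: foot 40 across, 16 thick stem to 35, then widening; from 120 to 150 a straight band 60 across (grip there). Open mouth 51 across at the rim, narrowing downwards by 8 degrees a side. Origin: centre of the foot's underside, z up its axis. About 0.18 kg, centre of mass about 100 up: tips beyond about 10 degrees. Starts upright in the rack. May be absent
- cone3: white settling cone, 150 high: foot 40 across, 16 thick stem to 35, then widening; from 120 to 150 a straight band 60 across (grip there). Open mouth 51 across at the rim, narrowing downwards by 8 degrees a side. Origin: centre of the foot's underside, z up its axis. About 0.18 kg, centre of mass about 100 up: tips beyond about 10 degrees. Starts upright in the rack. May be absent
- cup1: steel strainer cup, 95 high: tapered, 33 across at the bottom, widening 8 degrees a side to 52 at 66 up; straight collar 60 across from 70 to 95 (grip there). Origin: centre of its underside, z up its axis. About 0.08 kg. Home in a cone, taper on taper, its origin is 86 (a few mm either way) above the cone's origin, the collar about 6 above the cone's rim. Starts on the bench
- cup2: steel strainer cup, 95 high: tapered, 33 across at the bottom, widening 8 degrees a side to 52 at 66 up; straight collar 60 across from 70 to 95 (grip there). Origin: centre of its underside, z up its axis. About 0.08 kg. Home in a cone, taper on taper, its origin is 86 (a few mm either way) above the cone's origin, the collar about 6 above the cone's rim. Starts on the bench
- cup3: steel strainer cup, 95 high: tapered, 33 across at the bottom, widening 8 degrees a side to 52 at 66 up; straight collar 60 across from 70 to 95 (grip there). Origin: centre of its underside, z up its axis. About 0.08 kg. Home in a cone, taper on taper, its origin is 86 (a few mm either way) above the cone's origin, the collar about 6 above the cone's rim. Starts on the bench
- rack: loose orange plastic rack, 290 (its x) by 100 (its y), top at 122, top plate 10 thick on two end walls, with a row of three 54 wide holes at x = -90, 0, +90 (y = 0), in which the cones hang by the underside of their bands, which lie on its top. Origin: centre of its underside
- slab_top (a point): centre of the top face of the fixed stone slab, 300 (its x) by 140 (its y), 18 thick; x and y along its sides, z up
- reagent: white reagent jar, 66 across, 130 high; bystander, origin under its centre
- kit: cardboard kit box 90 x 150 x 50; bystander, origin under its centre
- dish: shallow glass dish 90 across, 18 high; bystander, origin under its centre
- weight: steel weight, 44 across, 40 high; bystander, origin under its centre
- tape: roll of paper tape lying flat, 90 across, 20 high; bystander, origin under its centre
- marker: black marker pen lying flat, 130 long, 16 thick; bystander
- pot: clear plastic sample pot 80 across, 75 high; bystander, origin under its centre
- slab: the fixed stone slab, 300 x 140 x 18; origin under its centre
Not all that is in view belongs to the job. What is shaped like the cup2 but black or pink is not meant. Leave any black look-alike of the cone1 alone.

How it is judged:
By the outcome, as a careful person would: the job done as asked, in the order asked, and still so for the second after the job is handed in, with the robot touching nothing.
Of cone1, cone2, cone3 only 2 to 3 are there at a start; the rules pass over those that are not, and their reading is None.
At some moment in a run one of rack may be knocked a few centimetres aside while the robot is not near it.
It also fails if it takes over 210 s, if anything falls off the work surface, if the arm or the gripper's body presses on something with over 40 N, if the wrist force passes 120 N, or if a joint passes its speed limit or range.

ROBOT

A 6-joint arm with a two-finger parallel gripper is mounted at the origin on the work surface. World frame = base frame: x ahead of the robot, y to its left, z up, the work surface at z = 0. Lengths are in mm, angles in rad, forces in N, time in s.
With the tool pointing down it reaches from about 350 to 775 mm from the base axis. Payload 7.3 kg.
Tool frame: the origin (TCP) lies between the finger pads; the fingertips stand bot.tip_extent ahead of it and the grasp point (between the pads) lies 6 mm ahead of it (bot.tip_extent is the distance from the TCP to the fingertips, in mm); x points along the fingers, y is the direction in which the jaws open and shut, and the axes are right-handed (so a half turn about x gives the same grasp; the last joint's range is limited). The gripper opens to 92 mm and grips with 3 to 60 N. Pads are 19 mm wide; open, the fingers measure 130 mm over their backs; the gripper's body (75 mm by 190 mm) begins 47 mm behind the grasp point.
Start: joints at [1.117, 0.342, 1.524, -0, 1.275, -0.146], TCP at [159.04, 500.349, 251.741] pointing down, gripper open.
Joint ranges: [-2.53, 2.53], [-0.77, 2.02], [0.04, 2.7], [-1, 4.14], [0.28, 2.66], [-3.11, 3.11]. Speed limits (rad/s): [2.57, 2.57, 3.14, 3.14, 3.14, 3.14].

INTERFACE

Orientations are given as [roll, pitch, yaw] about the fixed x, y, z axes, in that order (R = Rz(yaw) Ry(pitch) Rx(roll)).
In Python, from plant import bot, capture, workorder gives the robot as it stands. The module is installed in compiled form; this text tells all that it offers.
- The arm moves only by the shell command python3 -m crank 'ROWS'. ROWS is JSON, a list of rows, each an object with "linear": the shift along the tool's x, y, z in cm, a list of three; "delta_rot": the turn, a rotation vector about the tool's x, y, z in degrees, a list of three; "fingers": the opening, from 0 (shut) to 1 (fully open). In form: [{"linear": [x, y, z], "delta_rot": [wx, wy, wz], "fingers": fingers}, ...]. A call has exactly 5 rows; each row shifts and turns the commanded pose from where the row before left it, along the tool's axes as they then stand; what a row does not reach is not made up. A row lasts 1/10 s, in which the tool goes at most 50 mm and 8.59 degrees, less where a joint would pass 70% of its speed; a pose out of reach is approached as far as the arm can. A call with a gripper value outside its range is refused whole. The fingers move at their own pace and stop on an object; the grip force is fixed at half the most. Time passes only in rows, so rows that do not move let the fingers close, or fill a call up. It gives the time, the measured TCP pose, the force and the opening at its end, in the units of the state.
- bot.get_obs(): the state, without advancing time (a new reading comes with each control period).
- capture(name): name is "scene" or "top" or "wrist"; returns a dict with "image" (480x640x3 uint8, blue, green, red), "mtx" (3x3 intrinsics, pixels), "pose" (4x4, takes a point from camera to world coordinates). Camera axes: x right, y down, z forward; pixel columns grow to the right and rows downward; lengths in mm; the calibration is good to about 2 mm. The wrist camera is an equidistant fisheye: a pixel r from the principal point sees the ray r / f radians off the axis. A picture is of the moment at which its call begins. There is no depth.
- workorder.close_job(): hands the job in, once; it reports no verdict.
The state is a dict: "time": time; "joint_positions": joint angles; "dq": joint speeds; "tau": joint torques, N m; "tool_pos": TCP position; "tcp_rot": TCP orientation; "contact_force": force on the tool from outside, world axes, zero at the start; "moment": the same for the moment, N m; "grip_width": finger opening in mm.
Only numpy, scipy, OpenCV 4.12 (cv2) and the standard library are available. Lean on these libraries where they do the work, as an engineer would, in place of code of your own. Each camera call takes 0.05 s, during which the arm holds its last target. There are 200 camera calls.

## Working session

There is one attempt and no reset: what is moved stays moved. The work goes in short steps, Python scripts to look and compute and a shell command to move; the robot and the scene stay as the last step left them, time stands still between calls to the robot, and variables do not carry over. Pictures are saved under pics/ and viewed, on a budget of 14 in all, crops included, one or two more only if the job needs it, and the job is handed in when it is done.

```bash
mkdir -p pics
python3 - <<'E'
from plant import bot, capture
import cv2,json
for n in("scene","top"):
    c=capture(n);cv2.imwrite(f"pics/{n}0.png",c["image"]);print(n,c["mtx"].tolist(),c["pose"].round(4).tolist())
o=bot.get_obs();print(o,bot.tip_extent)
E
```

```text
scene [[453.1399901954095, 0.0, 321.57335942044836], [0.0, 453.1399901954095, 246.7283026818764], [0.0, 0.0, 1.0]] [[-0.3024, 0.5745, -0.7606, 1302.8776], [0.9531, 0.176, -0.2461, 230.4808], [-0.0075, -0.7994, -0.6008, 604.9201], [0.0, 0.0, 0.0, 1.0]]
top [[604.3456287911026, 0.0, 316.91781246167284], [0.0, 604.3456287911026, 240.8983197332314], [0.0, 0.0, 1.0]] [[-0.0029, -0.9925, 0.1221, 397.6835], [-0.9997, 0.0056, 0.022, -18.5157], [-0.0225, -0.122, -0.9923, 1266.7022], [0.0, 0.0, 0.0, 1.0]]
{'time': 0.1, 'joint_positions': array([ 1.11700698e+00,  3.42675248e-01,  1.52489756e+00, -4.34124662e-05,
        1.27538193e+00, -1.45962722e-01]), 'dq': array([ 0.00138311, -0.0018309 , -0.00403231, -0.0004474 ,  0.00016645,
        0.00096498]), 'tau': array([ 1.02261279e-04, -4.32009816e+01, -2.44693190e+01,  7.17887236e-02,
        5.27195900e-02, -2.28596576e-05]), 'tool_pos': array([158.90125823, 500.04520119, 251.11125934]), 'tcp_rot': array([-1.68628952,  1.56943362, -1.99410349]), 'contact_force': array([-0.98933538,  0.54829058,  0.53717455]), 'moment': array([ 0.06303755, -0.00788134, -0.03956832]), 'grip_width': 91.80135388055415} 25.0
```

View pics/scene0.png

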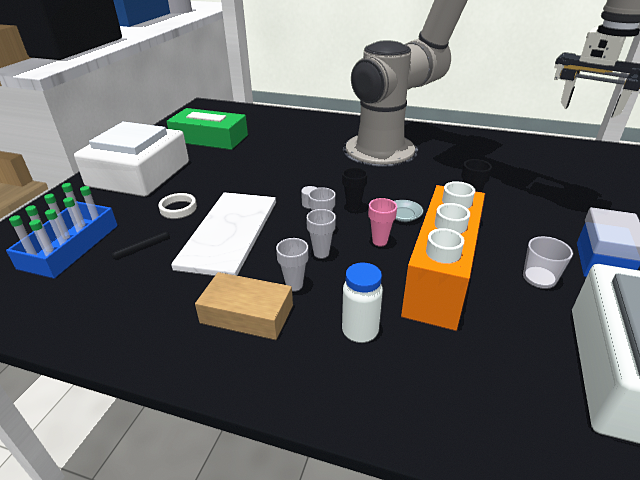

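View pics/top0.png

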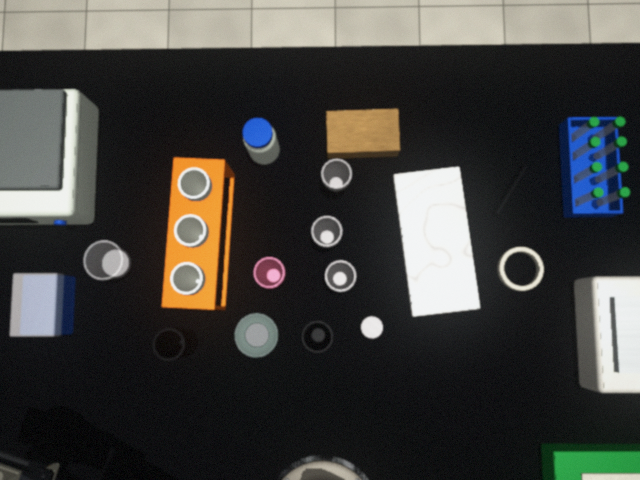

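Three white cones sit in the orange rack (top view rims ~(194,183), (190,230), (187,278)). Three steel cups stand at (336,174), (327,232) and (340,276). The look-alikes are the pink cup (269,272), black cup (318,335) and black cone (170,343), so I'm leaving those. I'll confirm in one enlarged crop.

```bash
cat > h.py <<'E'
import numpy as np, cv2
from scipy.spatial.transform import Rotation as Rn
from plant import bot, capture
def p2w(c,px,z):
    uv=np.atleast_2d(np.array(px,float)); K=c["mtx"]; P=c["pose"]
    d=np.linalg.solve(K,np.c_[uv,np.ones(len(uv))].T).T@P[:3,:3].T; o=P[:3,3]
    return (o+d*((z-o[2])/d[:,2])[:,None])[:,:2]
def w2p(c,X):
    P=c["pose"]; q=(np.atleast_2d(X)-P[:3,3])@P[:3,:3]; q=q@c["mtx"].T; return q[:,:2]/q[:,2:]
def go(target,yaw=None):
    "print shift in tool axes (cm) and turn (deg) to TCP target; jaw yaw in deg from world y"
    o=bot.get_obs(); R=Rn.from_euler('xyz',o["tcp_rot"]).as_matrix()
    print("t",round(o["time"],1),"pos",o["tool_pos"].round(1),"F",o["contact_force"].round(1),"grip",round(o["grip_width"],1))
    print("lin cm (tool)",(R.T@(np.array(target)-o["tool_pos"])/10).round(2))
    if yaw is not None:
        b=np.radians(yaw); best=None
        for s in(1,-1):
            y=s*np.array([-np.sin(b),np.cos(b),0]);x=np.array([0,0,-1.]);T=np.c_[x,y,np.cross(x,y)]
            rv=np.degrees(Rn.from_matrix(R.T@T).as_rotvec()); print("rot",rv.round(1))
        print("R",R.round(3).tolist(),"q6",o["joint_positions"].round(2)[5])
E
python3 - <<'E'
from h import *
c=capture("top")
cv2.imwrite("pics/crop1.png",cv2.resize(c["image"][150:300,160:360],None,fx=4,fy=4,interpolation=cv2.INTER_CUBIC))
print(p2w(c,[(194,183),(190,230),(187,278)],152).round(1))
print(p2w(c,[(336,174),(327,232),(340,276)],95).round(1))
print("slab",p2w(c,[(394,174),(460,167),(480,309),(412,317)],18).round(1))
print("rack",p2w(c,[(173,157),(226,160),(214,309),(162,306)],122).round(1))
go([500,200,260],0)
E
```

```text
[[646.4 238.2]
 [556.7 243.8]
 [466.9 247.3]]
[[675.  -30.7]
 [559.2 -12.3]
 [473.  -37.1]]
slab [[ 692.2 -153.5]
 [ 706.1 -292.2]
 [ 409.3 -323.4]
 [ 393.5 -184.7]]
rack [[705.1 287.5]
 [698.2 183.5]
 [409.9 201.8]
 [415.9 300.8]]
t 0.1 pos [158.9 500.1 251.2] F [0.1 1.3 0.5] grip 91.9
lin cm (tool) [ -0.86 -18.27  41.6 ]
rot [-17.6  -0.    0.1]
rot [1.624e+02 1.000e-01 0.000e+00]
R [[-0.0, 0.303, 0.953], [-0.001, 0.953, -0.303], [-1.0, -0.001, -0.0]] q6 -0.15
```

View pics/crop1.png

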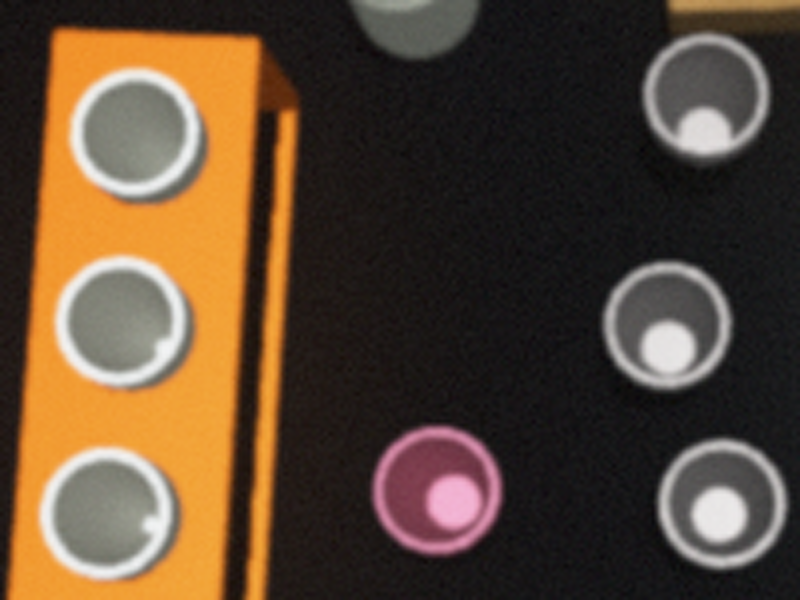

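The crop confirms the white cones and grey-steel cups. First move: square the jaws to world y (tool x = down, y = +y, z = +x), then go above the far cone.

```bash
python3 -m crank '[{"linear":[-1,0,0],"delta_rot":[-5.9,0,0],"fingers":1},{"linear":[-1,0,0],"delta_rot":[-5.9,0,0],"fingers":1},{"linear":[-1,0,0],"delta_rot":[-5.8,0,0],"fingers":1},{"linear":[0,-2,4],"delta_rot":[0,0,0],"fingers":1},{"linear":[0,-2,4],"delta_rot":[0,0,0],"fingers":1}]'
python3 -m crank '[{"linear":[0,-2.2,4.1],"delta_rot":[0,0,0],"fingers":1},{"linear":[0,-2.2,4.1],"delta_rot":[0,0,0],"fingers":1},{"linear":[0,-2.2,4.1],"delta_rot":[0,0,0],"fingers":1},{"linear":[0,-2.2,4.1],"delta_rot":[0,0,0],"fingers":1},{"linear":[0,-2.2,4.1],"delta_rot":[0,0,0],"fingers":1}]'
python3 -m crank '[{"linear":[0,-2.2,4],"delta_rot":[0,0,0],"fingers":1},{"linear":[0,-2.2,4],"delta_rot":[0,0,0],"fingers":1},{"linear":[0,-2.2,4],"delta_rot":[0,0,0],"fingers":1},{"linear":[0,-2.2,4],"delta_rot":[0,0,0],"fingers":1},{"linear":[0,-2.2,2.5],"delta_rot":[0,0,0],"fingers":1}]'
python3 - <<'E'
from h import *
go([646,238.5,153],0)
c=capture("wrist");cv2.imwrite("pics/w1.png",c["image"]);print(c["mtx"].round(1).tolist(),c["pose"].round(2).tolist())
E
```

```text
time: 0.65
tool_pos: [239.0, 460.2, 281.8]
tcp_rot: [1.054, 1.57, 1.057]
contact_force: [0.9, -0.4, 0.4]
grip_width: 92.0
time: 1.15
tool_pos: [445.4, 348.9, 281.6]
tcp_rot: [-3.085, 1.57, -3.086]
contact_force: [-0.7, 1.2, 0.2]
grip_width: 91.6
time: 1.65
tool_pos: [631.0, 238.4, 280.6]
tcp_rot: [-2.728, 1.57, -2.73]
contact_force: [-0.1, -0.5, 0.3]
grip_width: 91.7
t 1.6 pos [631.  238.4 280.6] F [-0.1 -0.5  0.3] grip 91.7
lin cm (tool) [12.76  0.02  1.51]
rot [-0.1 -0.   0. ]
rot [1.799e+02 0.000e+00 1.000e-01]
R [[-0.001, 0.002, 1.0], [-0.0, 1.0, -0.002], [-1.0, -0.0, -0.001]] q6 -1.32
[[371.6, 0.0, 318.8], [0.0, 371.6, 238.1], [0.0, 0.0, 1.0]] [[0.0, 0.96, 0.29, 553.39], [1.0, -0.0, -0.0, 238.25], [-0.0, 0.29, -0.96, 413.66], [0.0, 0.0, 0.0, 1.0]]
```

View pics/w1.png

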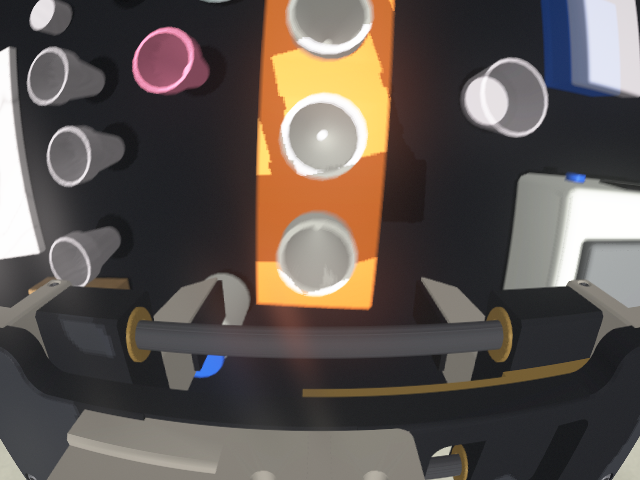

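Wrist view: the nearest cone's rim is at (317,255), which puts it at ≈(646,237). That agrees with the top view, so I descend and grip.

```bash
python3 -m crank '[{"linear":[2,0,0.5],"delta_rot":[0,0,0],"fingers":1},{"linear":[3,0,0.5],"delta_rot":[0,0,0],"fingers":1},{"linear":[3,0,0.5],"delta_rot":[0,0,0],"fingers":1},{"linear":[2.5,0,0],"delta_rot":[0,0,0],"fingers":1},{"linear":[1.2,0,0],"delta_rot":[0,0,0],"fingers":1}]'
python3 -m crank '[{"linear":[1,0,0],"delta_rot":[0,0,0],"fingers":1},{"linear":[0,0,0],"delta_rot":[0,0,0],"fingers":0.75},{"linear":[0,0,0],"delta_rot":[0,0,0],"fingers":0.6},{"linear":[0,0,0],"delta_rot":[0,0,0],"fingers":0.5},{"linear":[0,0,0],"delta_rot":[0,0,0],"fingers":0.5}]'
python3 -m crank '[{"linear":[0,0,0],"delta_rot":[0,0,0],"fingers":0.5},{"linear":[0,0,0],"delta_rot":[0,0,0],"fingers":0.5},{"linear":[-0.3,0,0],"delta_rot":[0,0,0],"fingers":0.5},{"linear":[-0.7,0,0],"delta_rot":[0,0,0],"fingers":0.5},{"linear":[-1,0,0],"delta_rot":[0,0,0],"fingers":0.5}]'
```

```text
time: 2.2
tool_pos: [642.5, 239.8, 161.4]
tcp_rot: [-2.918, 1.566, -2.919]
contact_force: [0.7, 0.0, 0.1]
grip_width: 91.7
time: 2.7
tool_pos: [644.3, 240.2, 156.0]
tcp_rot: [0.225, 1.569, 0.224]
contact_force: [0.1, -2.8, 1.5]
grip_width: 64.3
time: 3.2
tool_pos: [643.3, 240.2, 174.3]
tcp_rot: [3.133, 1.568, 3.132]
contact_force: [-0.5, -0.1, -2.1]
grip_width: 60.1
```

```bash
python3 -m crank '[{"linear":[-2.5,0,0],"delta_rot":[0,0,0],"fingers":0.5},{"linear":[-4,0,0],"delta_rot":[0,0,0],"fingers":0.5},{"linear":[-4,0,0],"delta_rot":[0,0,0],"fingers":0.5},{"linear":[-4,-1,0],"delta_rot":[0,0,0],"fingers":0.5},{"linear":[-2,-2,0],"delta_rot":[0,0,0],"fingers":0.5}]'
python3 -m crank '[{"linear":[0,-3,0],"delta_rot":[0,0,0],"fingers":0.5},{"linear":[0,-4,0],"delta_rot":[0,0,0],"fingers":0.5},{"linear":[0,-4.5,0],"delta_rot":[0,0,0],"fingers":0.5},{"linear":[0,-4.5,0],"delta_rot":[0,0,0],"fingers":0.5},{"linear":[0,-4.5,0],"delta_rot":[0,0,0],"fingers":0.5}]'
python3 -m crank '[{"linear":[0,-4.5,0],"delta_rot":[0,0,0],"fingers":0.5},{"linear":[0,-4.5,0],"delta_rot":[0,0,0],"fingers":0.5},{"linear":[0,-4.5,0],"delta_rot":[0,0,0],"fingers":0.5},{"linear":[0,-4,0],"delta_rot":[0,0,0],"fingers":0.5},{"linear":[0,-3,0],"delta_rot":[0,0,0],"fingers":0.5}]'
python3 -m crank '[{"linear":[0,-1.5,0],"delta_rot":[0,0,0],"fingers":0.5},{"linear":[0,0,0],"delta_rot":[0,0,0],"fingers":0.5},{"linear":[0,0,0],"delta_rot":[0,0,0],"fingers":0.5},{"linear":[0,0,0],"delta_rot":[0,0,0],"fingers":0.5},{"linear":[0,0,0],"delta_rot":[0,0,0],"fingers":0.5}]'
python3 - <<'E'
from h import *
go([645,-229,174],0)
a=capture("scene")["image"];b=capture("wrist")["image"]
cv2.imwrite("pics/s1.png",np.hstack([cv2.resize(a[60:360,150:550],(400,300)),cv2.resize(b,(400,300))]))
E
```

```text
time: 3.7
tool_pos: [643.9, 211.6, 344.9]
tcp_rot: [0.371, 1.564, 0.373]
contact_force: [-0.5, -0.0, -2.2]
grip_width: 60.4
time: 4.2
tool_pos: [643.3, 3.8, 340.6]
tcp_rot: [0.671, 1.57, 0.671]
contact_force: [0.2, 0.2, -1.9]
grip_width: 60.2
time: 4.7
tool_pos: [643.1, -202.4, 340.3]
tcp_rot: [-0.072, 1.57, -0.074]
contact_force: [0.8, 0.1, -2.0]
grip_width: 60.1
time: 5.2
tool_pos: [643.9, -213.1, 340.1]
tcp_rot: [0.575, 1.57, 0.577]
contact_force: [0.1, -0.1, -2.2]
grip_width: 60.1
t 5.2 pos [ 643.9 -213.1  340.1] F [ 0.1 -0.1 -2.2] grip 60.1
lin cm (tool) [16.61 -1.59  0.1 ]
rot [ 0.1  0.  -0. ]
rot [-179.9    0.     0. ]
R [[0.0, -0.002, 1.0], [0.0, 1.0, 0.002], [-1.0, 0.0, 0.0]] q6 -2.01
```

View pics/s1.png

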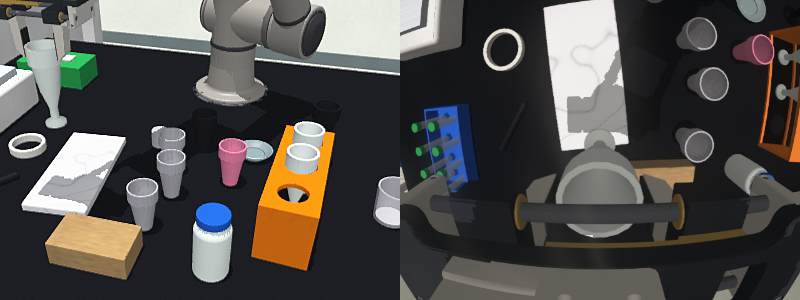

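Run:
```python
from h import *
a=capture("scene")
print(w2p(a,[(644,-213,337),(644,-213,187)]).round(1))
cv2.imwrite("pics/s2.png",cv2.resize(a["image"][80:205,130:255],(600,600),interpolation=cv2.INTER_CUBIC))
```

```text
[[191.5 104.3]
 [205.7 182.3]]
```

View pics/s2.png

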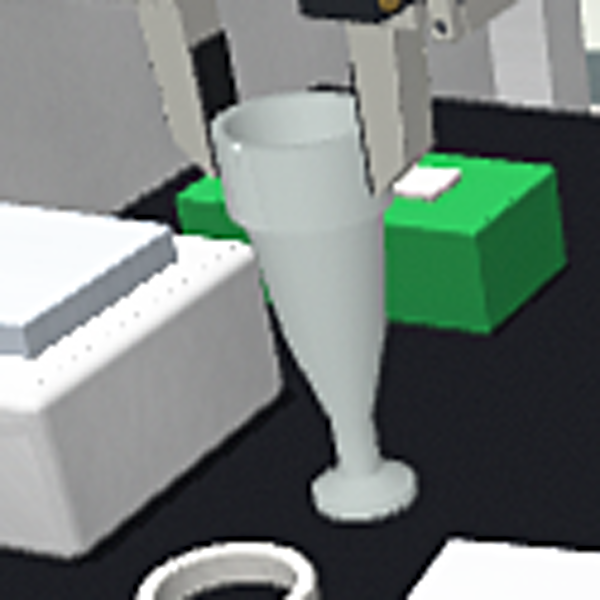

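The held cone hangs plumb: foot seen at (205.6,183), predicted (205.7,182.3). Lowering.

```bash
python3 -m crank '[{"linear":[2,-0.8,0],"delta_rot":[0,0,0],"fingers":0.5},{"linear":[3,-0.8,0],"delta_rot":[0,0,0],"fingers":0.5},{"linear":[4,0,0],"delta_rot":[0,0,0],"fingers":0.5},{"linear":[4,0,0],"delta_rot":[0,0,0],"fingers":0.5},{"linear":[2,0,0],"delta_rot":[0,0,0],"fingers":0.5}]'
python3 -m crank '[{"linear":[0.5,0,0],"delta_rot":[0,0,0],"fingers":0.5},{"linear":[0.2,0,0],"delta_rot":[0,0,0],"fingers":0.5},{"linear":[0.1,0,0],"delta_rot":[0,0,0],"fingers":0.5},{"linear":[0,0,0],"delta_rot":[0,0,0],"fingers":0.5},{"linear":[0,0,0],"delta_rot":[0,0,0],"fingers":0.5}]'
python3 -m crank '[{"linear":[0.1,0,0],"delta_rot":[0,0,0],"fingers":0.5},{"linear":[0,0,0],"delta_rot":[0,0,0],"fingers":0.5},{"linear":[0.1,0,0],"delta_rot":[0,0,0],"fingers":0.5},{"linear":[0,0,0],"delta_rot":[0,0,0],"fingers":0.5},{"linear":[0,0,0],"delta_rot":[0,0,0],"fingers":0.5}]'
```

```text
time: 5.85
tool_pos: [642.1, -229.9, 185.5]
tcp_rot: [2.656, 1.565, 2.656]
contact_force: [-0.7, -0.6, -2.8]
grip_width: 60.5
time: 6.35
tool_pos: [644.1, -231.1, 183.1]
tcp_rot: [-0.414, 1.568, -0.415]
contact_force: [-0.3, -0.2, -2.1]
grip_width: 60.1
time: 6.85
tool_pos: [643.6, -230.9, 179.6]
tcp_rot: [2.197, 1.571, 2.196]
contact_force: [-1.2, 0.1, -2.7]
grip_width: 60.3
```

```bash
python3 -m crank '[{"linear":[0.15,0,0],"delta_rot":[0,0,0],"fingers":0.5},{"linear":[0.15,0,0],"delta_rot":[0,0,0],"fingers":0.5},{"linear":[0.1,0,0],"delta_rot":[0,0,0],"fingers":0.5},{"linear":[0,0,0],"delta_rot":[0,0,0],"fingers":0.5},{"linear":[0,0,0],"delta_rot":[0,0,0],"fingers":0.5}]'
python3 -m crank '[{"linear":[0.1,0,0],"delta_rot":[0,0,0],"fingers":0.5},{"linear":[0.1,0,0],"delta_rot":[0,0,0],"fingers":0.5},{"linear":[0,0,0],"delta_rot":[0,0,0],"fingers":0.5},{"linear":[0,0,0],"delta_rot":[0,0,0],"fingers":0.5},{"linear":[0,0,0],"delta_rot":[0,0,0],"fingers":0.5}]'
python3 -m crank '[{"linear":[0.1,0,0],"delta_rot":[0,0,0],"fingers":0.5},{"linear":[0,0,0],"delta_rot":[0,0,0],"fingers":0.5},{"linear":[0,0,0],"delta_rot":[0,0,0],"fingers":0.5},{"linear":[0,0,0],"delta_rot":[0,0,0],"fingers":0.5},{"linear":[0,0,0],"delta_rot":[0,0,0],"fingers":0.5}]'
```

```text
time: 7.35
tool_pos: [643.6, -230.9, 175.6]
tcp_rot: [1.888, 1.571, 1.887]
contact_force: [-0.4, 0.1, -1.8]
grip_width: 60.2
time: 7.85
tool_pos: [643.6, -231.0, 173.7]
tcp_rot: [0.593, 1.571, 0.593]
contact_force: [-0.2, -0.1, -3.3]
grip_width: 59.8
time: 8.35
tool_pos: [643.6, -231.0, 172.7]
tcp_rot: [0.902, 1.571, 0.901]
contact_force: [0.0, -0.4, -1.0]
grip_width: 60.2
```

```bash
for i in 1 2 3; do python3 -m crank '[{"linear":[0.05,0,0],"delta_rot":[0,0,0],"fingers":0.5},{"linear":[0,0,0],"delta_rot":[0,0,0],"fingers":0.5},{"linear":[0,0,0],"delta_rot":[0,0,0],"fingers":0.5},{"linear":[0,0,0],"delta_rot":[0,0,0],"fingers":0.5},{"linear":[0,0,0],"delta_rot":[0,0,0],"fingers":0.5}]' | grep -E "pos|force"; done
```

```text
tool_pos: [643.6, -230.9, 172.2]
contact_force: [-0.4, 0.8, -2.6]
tool_pos: [643.7, -231.0, 172.0]
contact_force: [-0.6, -0.6, 0.5]
tool_pos: [643.8, -231.0, 172.0]
contact_force: [-0.7, 1.5, 5.4]
```

Contact is at TCP z 172. Now I relax the press and release slowly.

```bash
python3 -m crank '[{"linear":[-0.03,0,0],"delta_rot":[0,0,0],"fingers":0.5},{"linear":[0,0,0],"delta_rot":[0,0,0],"fingers":0.64},{"linear":[0,0,0],"delta_rot":[0,0,0],"fingers":0.65},{"linear":[0,0,0],"delta_rot":[0,0,0],"fingers":0.655},{"linear":[0,0,0],"delta_rot":[0,0,0],"fingers":0.66}]'
python3 -m crank '[{"linear":[0,0,0],"delta_rot":[0,0,0],"fingers":0.665},{"linear":[0,0,0],"delta_rot":[0,0,0],"fingers":0.67},{"linear":[0,0,0],"delta_rot":[0,0,0],"fingers":0.675},{"linear":[0,0,0],"delta_rot":[0,0,0],"fingers":0.68},{"linear":[0,0,0],"delta_rot":[0,0,0],"fingers":0.69}]'
python3 -m crank '[{"linear":[0,0,0],"delta_rot":[0,0,0],"fingers":0.72},{"linear":[0,0,0],"delta_rot":[0,0,0],"fingers":0.78},{"linear":[0,0,0],"delta_rot":[0,0,0],"fingers":0.85},{"linear":[0,0,0],"delta_rot":[0,0,0],"fingers":0.92},{"linear":[0,0,0],"delta_rot":[0,0,0],"fingers":1}]'
python3 - <<'E'
from h import *
c=capture("wrist");a=capture("scene")
cv2.imwrite("pics/s3.png",np.hstack([cv2.resize(a["image"][60:360,150:550],(400,300)),cv2.resize(c["image"],(400,300))]))
go([643.6,-231,320],0)
E
```

```text
time: 10.35
tool_pos: [643.8, -231.0, 171.9]
tcp_rot: [-0.295, 1.57, -0.296]
contact_force: [0.1, 0.9, 5.4]
grip_width: 60.7
time: 10.85
tool_pos: [643.5, -231.0, 171.2]
tcp_rot: [2.618, 1.57, 2.617]
contact_force: [-0.1, -0.1, -0.1]
grip_width: 63.2
time: 11.35
tool_pos: [643.6, -231.0, 171.5]
tcp_rot: [0.54, 1.571, 0.54]
contact_force: [-0.3, -0.6, -0.7]
grip_width: 88.2
t 11.4 pos [ 643.6 -230.9  171.5] F [-0.5 -0.4 -0.1] grip 91.2
lin cm (tool) [-1.485e+01 -1.000e-02  0.000e+00]
rot [-0.  0. -0.]
rot [180.  -0.  -0.]
R [[0.0, 0.001, 1.0], [0.0, 1.0, -0.001], [-1.0, 0.0, 0.0]] q6 -2.03
```

View pics/s3.png

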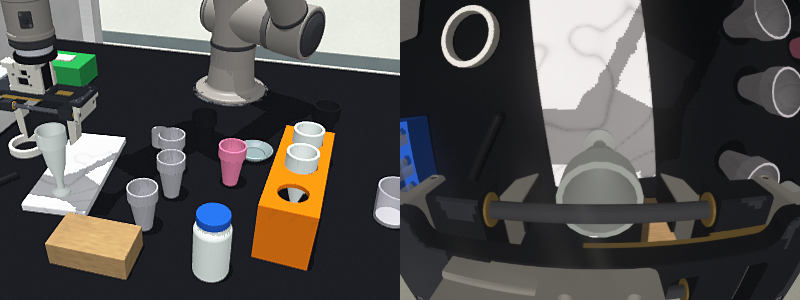

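Cone A stands alone on the slab. On to the middle cone.

```bash
python3 -m crank '[{"linear":[-1,0,0],"delta_rot":[0,0,0],"fingers":1},{"linear":[-2.5,0,0],"delta_rot":[0,0,0],"fingers":1},{"linear":[-3.5,0,0],"delta_rot":[0,0,0],"fingers":1},{"linear":[-3.5,0,0],"delta_rot":[0,0,0],"fingers":1},{"linear":[-1.5,1.5,0],"delta_rot":[0,0,0],"fingers":1}]'
python3 -m crank '[{"linear":[0,3,-0.8],"delta_rot":[0,0,0],"fingers":1},{"linear":[0,4.5,-0.8],"delta_rot":[0,0,0],"fingers":1},{"linear":[0,4.5,-0.8],"delta_rot":[0,0,0],"fingers":1},{"linear":[0,4.5,-0.8],"delta_rot":[0,0,0],"fingers":1},{"linear":[0,4.5,-0.8],"delta_rot":[0,0,0],"fingers":1}]'
python3 -m crank '[{"linear":[0,4.5,-0.8],"delta_rot":[0,0,0],"fingers":1},{"linear":[0,4.5,-0.8],"delta_rot":[0,0,0],"fingers":1},{"linear":[0,4.5,-0.8],"delta_rot":[0,0,0],"fingers":1},{"linear":[0,4.5,-0.8],"delta_rot":[0,0,0],"fingers":1},{"linear":[0,3.5,-0.8],"delta_rot":[0,0,0],"fingers":1}]'
python3 -m crank '[{"linear":[0,2.4,-0.7],"delta_rot":[0,0,0],"fingers":1},{"linear":[0,0,0],"delta_rot":[0,0,0],"fingers":1},{"linear":[0,0,0],"delta_rot":[0,0,0],"fingers":1},{"linear":[0,0,0],"delta_rot":[0,0,0],"fingers":1},{"linear":[0,0,0],"delta_rot":[0,0,0],"fingers":1}]'
cat > orange.py <<'E'
from h import *
c=capture("top");t0=cv2.imread("pics/top0.png")
def m(i): 
    h=cv2.cvtColor(i,cv2.COLOR_BGR2HSV); return cv2.inRange(h,(5,150,150),(20,255,255))
for i in(t0,c["image"]):
    M=cv2.moments(m(i)[:,100:300]); print("orange centroid",round(M["m10"]/M["m00"]+100,1),round(M["m01"]/M["m00"],1),M["m00"]/255)
cv2.imwrite("pics/top_now.png",c["image"])
E
python3 orange.py
python3 - <<'E'
from h import *
go([557,243.5,155],0)
E
```

```text
time: 11.95
tool_pos: [644.2, -217.5, 296.1]
tcp_rot: [-0.502, 1.564, -0.505]
contact_force: [0.5, 0.4, 0.2]
grip_width: 92.0
time: 12.45
tool_pos: [602.5, -3.2, 291.2]
tcp_rot: [2.462, 1.57, 2.461]
contact_force: [0.2, 0.9, 0.2]
grip_width: 91.9
time: 12.95
tool_pos: [562.1, 212.5, 291.2]
tcp_rot: [2.492, 1.57, 2.493]
contact_force: [0.4, 0.1, -0.4]
grip_width: 91.7
time: 13.45
tool_pos: [557.1, 232.1, 291.4]
tcp_rot: [-2.24, 1.571, -2.242]
contact_force: [-0.4, -0.5, 0.1]
grip_width: 91.5
orange centroid 198.1 235.4 5640.0
orange centroid 207.8 225.6 2599.0
t 13.5 pos [557.2 232.  291.5] F [-0.2 -0.6  0.8] grip 91.9
lin cm (tool) [13.65  1.15 -0.02]
rot [-0.1  0.   0. ]
rot [179.9   0.   -0. ]
R [[0.0, 0.002, 1.0], [-0.0, 1.0, -0.002], [-1.0, -0.0, 0.0]] q6 -1.3
```

```bash
cat >> h.py <<'E'
def wp2w(c,px,z):
    uv=np.array(px,float)-c["mtx"][:2,2]; r=np.hypot(*uv); th=r/c["mtx"][0,0]
    d=c["pose"][:3,:3]@np.r_[uv/max(r,1e-9)*np.sin(th),np.cos(th)]; o=c["pose"][:3,3]
    return (o+d*(z-o[2])/d[2])[:2]
def circ(z,rmm=30):
    c=capture("wrist"); g=cv2.medianBlur(cv2.cvtColor(c["image"],cv2.COLOR_BGR2GRAY),5)
    k=cv2.HoughCircles(g,cv2.HOUGH_GRADIENT,1,40,param1=100,param2=25,minRadius=30,maxRadius=70)
    for x,y,r in ([] if k is None else k[0][:8]):
        w=wp2w(c,(x,y),z); print("px",x,y,"r",r,"world",w.round(1))
    return c
E
python3 - <<'E'
from h import *
c=circ(152);cv2.imwrite("pics/w2.png",c["image"])
E
```

```text
px 329.5 231.5 r 36.0 world [555.6 239.9]
px 340.5 112.5 r 34.4 world [466.4 247.6]
px 508.5 164.5 r 36.3 world [499.9 383.6]
px 180.5 137.5 r 34.3 world [480.9 127.1]
px 226.5 28.5 r 35.5 world [399.4 164.2]
px 72.5 228.5 r 33.8 world [551.2  11.7]
px 213.5 404.5 r 30.5 world [732.9 126.7]
```

Rack unmoved; the wrist view gives ≈(556,242). Descending to grip.

```bash
python3 -m crank '[{"linear":[2,0.5,0],"delta_rot":[0,0,0],"fingers":1},{"linear":[3.5,0.5,0],"delta_rot":[0,0,0],"fingers":1},{"linear":[3.5,0,0],"delta_rot":[0,0,0],"fingers":1},{"linear":[2.5,0,0],"delta_rot":[0,0,0],"fingers":1},{"linear":[1.2,0,0],"delta_rot":[0,0,0],"fingers":1}]'
python3 -m crank '[{"linear":[0.9,0,0],"delta_rot":[0,0,0],"fingers":1},{"linear":[0,0,0],"delta_rot":[0,0,0],"fingers":0.75},{"linear":[0,0,0],"delta_rot":[0,0,0],"fingers":0.6},{"linear":[0,0,0],"delta_rot":[0,0,0],"fingers":0.5},{"linear":[0,0,0],"delta_rot":[0,0,0],"fingers":0.5}]'
python3 -m crank '[{"linear":[0,0,0],"delta_rot":[0,0,0],"fingers":0.5},{"linear":[0,0,0],"delta_rot":[0,0,0],"fingers":0.5},{"linear":[0,0,0],"delta_rot":[0,0,0],"fingers":0.5},{"linear":[0,0,0],"delta_rot":[0,0,0],"fingers":0.5},{"linear":[-0.3,0,0],"delta_rot":[0,0,0],"fingers":0.5}]'
python3 -m crank '[{"linear":[-1,0,0],"delta_rot":[0,0,0],"fingers":0.5},{"linear":[-2.5,0,0],"delta_rot":[0,0,0],"fingers":0.5},{"linear":[-4,0,0],"delta_rot":[0,0,0],"fingers":0.5},{"linear":[-4,0,0],"delta_rot":[0,0,0],"fingers":0.5},{"linear":[-3,0,0],"delta_rot":[0,0,0],"fingers":0.5}]'
python3 -m crank '[{"linear":[-2.5,-1,0],"delta_rot":[0,0,0],"fingers":0.5},{"linear":[-1.5,-3,0],"delta_rot":[0,0,0],"fingers":0.5},{"linear":[0,-4,0],"delta_rot":[0,0,0],"fingers":0.5},{"linear":[0,-4.5,0],"delta_rot":[0,0,0],"fingers":0.5},{"linear":[0,-4.5,0],"delta_rot":[0,0,0],"fingers":0.5}]'
python3 -m crank '[{"linear":[0,-4.5,0],"delta_rot":[0,0,0],"fingers":0.5},{"linear":[0,-4.5,0],"delta_rot":[0,0,0],"fingers":0.5},{"linear":[0,-4.5,0],"delta_rot":[0,0,0],"fingers":0.5},{"linear":[0,-4.5,0],"delta_rot":[0,0,0],"fingers":0.5},{"linear":[0,-4.5,0],"delta_rot":[0,0,0],"fingers":0.5}]'
python3 -m crank '[{"linear":[0,-4,0],"delta_rot":[0,0,0],"fingers":0.5},{"linear":[0,-3,0],"delta_rot":[0,0,0],"fingers":0.5},{"linear":[0,-1.5,0],"delta_rot":[0,0,0],"fingers":0.5},{"linear":[0,0,0],"delta_rot":[0,0,0],"fingers":0.5},{"linear":[0,0,0],"delta_rot":[0,0,0],"fingers":0.5}]'
python3 - <<'E'
from h import *
go([550,-238.5,172],0)
E
```

```text
time: 14.05
tool_pos: [556.0, 242.2, 161.9]
tcp_rot: [-2.87, 1.567, -2.872]
contact_force: [0.7, 0.5, -0.3]
grip_width: 91.7
time: 14.55
tool_pos: [557.4, 243.2, 156.6]
tcp_rot: [0.332, 1.569, 0.332]
contact_force: [-0.6, -0.0, 0.1]
grip_width: 64.4
time: 15.05
tool_pos: [556.6, 243.1, 158.2]
tcp_rot: [-3.017, 1.57, -3.018]
contact_force: [-0.4, 0.4, -2.2]
grip_width: 60.0
time: 15.55
tool_pos: [557.0, 243.2, 306.6]
tcp_rot: [0.342, 1.568, 0.342]
contact_force: [0.3, -0.4, -2.1]
grip_width: 59.7
time: 16.05
tool_pos: [556.3, 71.8, 343.9]
tcp_rot: [1.391, 1.571, 1.391]
contact_force: [0.5, -0.9, -2.3]
grip_width: 59.8
time: 16.55
tool_pos: [556.1, -153.6, 343.9]
tcp_rot: [1.646, 1.571, 1.645]
contact_force: [0.7, 0.9, -1.6]
grip_width: 59.9
time: 17.05
tool_pos: [556.6, -235.9, 343.5]
tcp_rot: [1.77, 1.57, 1.77]
contact_force: [-0.3, 0.3, -2.4]
grip_width: 60.1
t 17.1 pos [ 556.6 -235.9  343.5] F [-0.3  0.3 -2.4] grip 60.1
lin cm (tool) [17.15 -0.28 -0.66]
rot [-0.  -0.  -0.1]
rot [ 1.8e+02 -1.0e-01  0.0e+00]
R [[-0.0, 0.0, 1.0], [0.001, 1.0, -0.0], [-1.0, 0.001, -0.0]] q6 -2.1
```

```bash
python3 -m crank '[{"linear":[2,-0.2,-0.3],"delta_rot":[0,0,0],"fingers":0.5},{"linear":[3,0,-0.3],"delta_rot":[0,0,0],"fingers":0.5},{"linear":[4,0,0],"delta_rot":[0,0,0],"fingers":0.5},{"linear":[4,0,0],"delta_rot":[0,0,0],"fingers":0.5},{"linear":[2,0,0],"delta_rot":[0,0,0],"fingers":0.5}]'
python3 -m crank '[{"linear":[0.7,0,0],"delta_rot":[0,0,0],"fingers":0.5},{"linear":[0.4,0,0],"delta_rot":[0,0,0],"fingers":0.5},{"linear":[0.2,0,0],"delta_rot":[0,0,0],"fingers":0.5},{"linear":[0,0,0],"delta_rot":[0,0,0],"fingers":0.5},{"linear":[0,0,0],"delta_rot":[0,0,0],"fingers":0.5}]'
```

```text
time: 17.55
tool_pos: [549.5, -235.8, 190.3]
tcp_rot: [2.487, 1.565, 2.489]
contact_force: [-0.0, -0.5, -1.8]
grip_width: 60.0
time: 18.05
tool_pos: [551.1, -239.0, 181.7]
tcp_rot: [-0.48, 1.569, -0.481]
contact_force: [0.6, -0.2, -2.1]
grip_width: 60.1
```

```bash
for i in 1 2; do python3 -m crank '[{"linear":[0.1,0,0],"delta_rot":[0,0,0],"fingers":0.5},{"linear":[0.05,0,0],"delta_rot":[0,0,0],"fingers":0.5},{"linear":[0,0,0],"delta_rot":[0,0,0],"fingers":0.5},{"linear":[0,0,0],"delta_rot":[0,0,0],"fingers":0.5},{"linear":[0,0,0],"delta_rot":[0,0,0],"fingers":0.5}]' | grep -E "pos|force"; done
```

```text
tool_pos: [550.6, -238.9, 179.0]
contact_force: [-0.6, 0.0, -1.9]
tool_pos: [550.6, -238.9, 177.5]
contact_force: [0.5, -0.1, -2.4]
```

```bash
for i in 1 2 3; do python3 -m crank '[{"linear":[0.1,0,0],"delta_rot":[0,0,0],"fingers":0.5},{"linear":[0.05,0,0],"delta_rot":[0,0,0],"fingers":0.5},{"linear":[0,0,0],"delta_rot":[0,0,0],"fingers":0.5},{"linear":[0,0,0],"delta_rot":[0,0,0],"fingers":0.5},{"linear":[0,0,0],"delta_rot":[0,0,0],"fingers":0.5}]' | grep -E "pos|force"; done
for i in 1 2; do python3 -m crank '[{"linear":[0.05,0,0],"delta_rot":[0,0,0],"fingers":0.5},{"linear":[0,0,0],"delta_rot":[0,0,0],"fingers":0.5},{"linear":[0,0,0],"delta_rot":[0,0,0],"fingers":0.5},{"linear":[0,0,0],"delta_rot":[0,0,0],"fingers":0.5},{"linear":[0,0,0],"delta_rot":[0,0,0],"fingers":0.5}]' | grep -E "pos|force"; done
```

```text
tool_pos: [550.6, -238.9, 176.0]
contact_force: [-0.4, -0.1, -1.6]
tool_pos: [550.6, -238.9, 174.5]
contact_force: [-0.0, -0.4, -2.8]
tool_pos: [550.6, -238.9, 173.0]
contact_force: [0.3, -0.3, -2.1]
tool_pos: [550.6, -238.9, 172.5]
contact_force: [0.8, -0.9, -2.2]
tool_pos: [550.7, -238.9, 172.4]
contact_force: [-0.6, 0.7, 4.2]
```

Contact at 172.4. Slow release, rise, and over to the third cone.

```bash
python3 -m crank '[{"linear":[-0.03,0,0],"delta_rot":[0,0,0],"fingers":0.5},{"linear":[0,0,0],"delta_rot":[0,0,0],"fingers":0.64},{"linear":[0,0,0],"delta_rot":[0,0,0],"fingers":0.65},{"linear":[0,0,0],"delta_rot":[0,0,0],"fingers":0.655},{"linear":[0,0,0],"delta_rot":[0,0,0],"fingers":0.66}]'
python3 -m crank '[{"linear":[0,0,0],"delta_rot":[0,0,0],"fingers":0.665},{"linear":[0,0,0],"delta_rot":[0,0,0],"fingers":0.67},{"linear":[0,0,0],"delta_rot":[0,0,0],"fingers":0.675},{"linear":[0,0,0],"delta_rot":[0,0,0],"fingers":0.68},{"linear":[0,0,0],"delta_rot":[0,0,0],"fingers":0.69}]'
python3 -m crank '[{"linear":[0,0,0],"delta_rot":[0,0,0],"fingers":0.72},{"linear":[0,0,0],"delta_rot":[0,0,0],"fingers":0.78},{"linear":[0,0,0],"delta_rot":[0,0,0],"fingers":0.85},{"linear":[0,0,0],"delta_rot":[0,0,0],"fingers":0.92},{"linear":[0,0,0],"delta_rot":[0,0,0],"fingers":1}]'
python3 -m crank '[{"linear":[-1,0,0],"delta_rot":[0,0,0],"fingers":1},{"linear":[-2.5,0,0],"delta_rot":[0,0,0],"fingers":1},{"linear":[-3.5,0,0],"delta_rot":[0,0,0],"fingers":1},{"linear":[-3.5,0,0],"delta_rot":[0,0,0],"fingers":1},{"linear":[-1.5,1.5,0],"delta_rot":[0,0,0],"fingers":1}]'
python3 -m crank '[{"linear":[0,3,-0.8],"delta_rot":[0,0,0],"fingers":1},{"linear":[0,4.5,-0.8],"delta_rot":[0,0,0],"fingers":1},{"linear":[0,4.5,-0.8],"delta_rot":[0,0,0],"fingers":1},{"linear":[0,4.5,-0.8],"delta_rot":[0,0,0],"fingers":1},{"linear":[0,4.5,-0.8],"delta_rot":[0,0,0],"fingers":1}]'
python3 -m crank '[{"linear":[0,4.5,-0.8],"delta_rot":[0,0,0],"fingers":1},{"linear":[0,4.5,-0.8],"delta_rot":[0,0,0],"fingers":1},{"linear":[0,4.5,-0.8],"delta_rot":[0,0,0],"fingers":1},{"linear":[0,4.5,-0.8],"delta_rot":[0,0,0],"fingers":1},{"linear":[0,3.5,-0.8],"delta_rot":[0,0,0],"fingers":1}]'
python3 -m crank '[{"linear":[0,2.8,-0.5],"delta_rot":[0,0,0],"fingers":1},{"linear":[0,1,0],"delta_rot":[0,0,0],"fingers":1},{"linear":[0,0,0],"delta_rot":[0,0,0],"fingers":1},{"linear":[0,0,0],"delta_rot":[0,0,0],"fingers":1},{"linear":[0,0,0],"delta_rot":[0,0,0],"fingers":1}]'
python3 - <<'E'
from h import *
circ(152); go([467,247.3,155],0)
a=capture("scene")["image"];b=capture("wrist")["image"]
cv2.imwrite("pics/s4.png",np.hstack([cv2.resize(a[60:360,150:550],(400,300)),cv2.resize(b,(400,300))]))
E
```

```text
time: 22.05
tool_pos: [550.6, -239.0, 172.4]
tcp_rot: [-0.421, 1.57, -0.422]
contact_force: [-0.3, 1.3, 4.8]
grip_width: 60.5
time: 22.55
tool_pos: [550.5, -238.9, 172.1]
tcp_rot: [2.515, 1.57, 2.515]
contact_force: [-0.3, 0.3, 0.7]
grip_width: 63.3
time: 23.05
tool_pos: [550.6, -238.9, 172.3]
tcp_rot: [0.131, 1.571, 0.131]
contact_force: [0.2, -0.3, 0.6]
grip_width: 88.0
time: 23.55
tool_pos: [551.4, -225.3, 296.5]
tcp_rot: [-0.566, 1.564, -0.569]
contact_force: [-0.2, -0.4, 0.2]
grip_width: 91.8
time: 24.05
tool_pos: [509.5, -11.4, 292.1]
tcp_rot: [2.288, 1.57, 2.288]
contact_force: [0.4, 0.8, 0.5]
grip_width: 92.0
time: 24.55
tool_pos: [469.1, 204.1, 292.1]
tcp_rot: [2.413, 1.57, 2.413]
contact_force: [0.8, 0.2, -0.3]
grip_width: 92.2
time: 25.05
tool_pos: [466.1, 238.0, 292.3]
tcp_rot: [-1.796, 1.57, -1.798]
contact_force: [-0.3, -0.3, -0.1]
grip_width: 91.5
px 225.5 105.5 r 39.5 world [367.9 169.2]
px 331.5 233.5 r 38.5 world [466.3 247.4]
px 487.5 243.5 r 39.4 world [475.  377.4]
px 373.5 74.5 r 33.0 world [346.3 277.6]
px 182.5 228.5 r 32.6 world [461.7 128.9]
t 25.1 pos [466.2 238.  292.3] F [-0.1 -0.3 -0.1] grip 91.8
lin cm (tool) [13.73  0.93  0.08]
rot [-0.1 -0.   0. ]
rot [179.9   0.    0. ]
R [[-0.0, 0.002, 1.0], [-0.0, 1.0, -0.002], [-1.0, -0.0, -0.0]] q6 -1.24
```

View pics/s4.png

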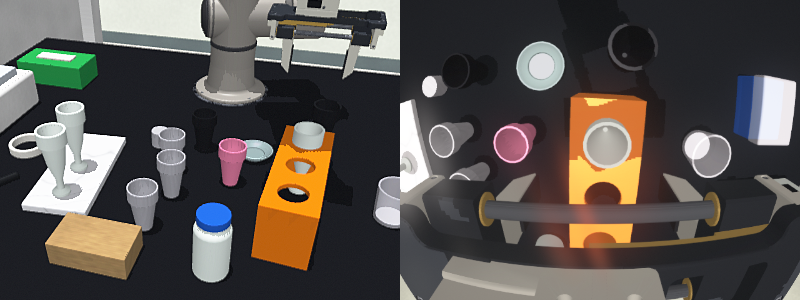

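Left: both cones stand. Right: the third cone's rim at (467,247) is where expected.

```bash
python3 -m crank '[{"linear":[2,0.4,0],"delta_rot":[0,0,0],"fingers":1},{"linear":[3.5,0.4,0],"delta_rot":[0,0,0],"fingers":1},{"linear":[3.5,0,0],"delta_rot":[0,0,0],"fingers":1},{"linear":[2.5,0,0],"delta_rot":[0,0,0],"fingers":1},{"linear":[1.2,0,0],"delta_rot":[0,0,0],"fingers":1}]'
python3 -m crank '[{"linear":[1,0,0],"delta_rot":[0,0,0],"fingers":1},{"linear":[0,0,0],"delta_rot":[0,0,0],"fingers":0.75},{"linear":[0,0,0],"delta_rot":[0,0,0],"fingers":0.6},{"linear":[0,0,0],"delta_rot":[0,0,0],"fingers":0.5},{"linear":[0,0,0],"delta_rot":[0,0,0],"fingers":0.5}]'
python3 -m crank '[{"linear":[0,0,0],"delta_rot":[0,0,0],"fingers":0.5},{"linear":[0,0,0],"delta_rot":[0,0,0],"fingers":0.5},{"linear":[0,0,0],"delta_rot":[0,0,0],"fingers":0.5},{"linear":[0,0,0],"delta_rot":[0,0,0],"fingers":0.5},{"linear":[-0.3,0,0],"delta_rot":[0,0,0],"fingers":0.5}]'
python3 -m crank '[{"linear":[-1,0,0],"delta_rot":[0,0,0],"fingers":0.5},{"linear":[-2.5,0,0],"delta_rot":[0,0,0],"fingers":0.5},{"linear":[-4,0,0],"delta_rot":[0,0,0],"fingers":0.5},{"linear":[-4,0,0],"delta_rot":[0,0,0],"fingers":0.5},{"linear":[-3,0,0],"delta_rot":[0,0,0],"fingers":0.5}]'
python3 -m crank '[{"linear":[-2.5,-1,0],"delta_rot":[0,0,0],"fingers":0.5},{"linear":[-1.5,-3,0],"delta_rot":[0,0,0],"fingers":0.5},{"linear":[0,-4,0],"delta_rot":[0,0,0],"fingers":0.5},{"linear":[0,-4.5,0],"delta_rot":[0,0,0],"fingers":0.5},{"linear":[0,-4.5,0],"delta_rot":[0,0,0],"fingers":0.5}]'
python3 -m crank '[{"linear":[0,-4.5,0],"delta_rot":[0,0,0],"fingers":0.5},{"linear":[0,-4.5,0],"delta_rot":[0,0,0],"fingers":0.5},{"linear":[0,-4.5,0],"delta_rot":[0,0,0],"fingers":0.5},{"linear":[0,-4.5,0],"delta_rot":[0,0,0],"fingers":0.5},{"linear":[0,-4.5,0],"delta_rot":[0,0,0],"fingers":0.5}]'
python3 -m crank '[{"linear":[0,-4.5,0],"delta_rot":[0,0,0],"fingers":0.5},{"linear":[0,-3,-0.5],"delta_rot":[0,0,0],"fingers":0.5},{"linear":[0,-2,-0.5],"delta_rot":[0,0,0],"fingers":0.5},{"linear":[0,0,0],"delta_rot":[0,0,0],"fingers":0.5},{"linear":[0,0,0],"delta_rot":[0,0,0],"fingers":0.5}]'
python3 - <<'E'
from h import *
go([455,-248,172],0)
E
```

```text
time: 25.7
tool_pos: [465.0, 246.2, 163.1]
tcp_rot: [-2.809, 1.567, -2.81]
contact_force: [-0.9, 0.2, -0.5]
grip_width: 91.8
time: 26.2
tool_pos: [466.3, 247.3, 156.3]
tcp_rot: [0.378, 1.569, 0.377]
contact_force: [-0.1, -0.1, 0.2]
grip_width: 64.4
time: 26.7
tool_pos: [465.6, 247.1, 158.2]
tcp_rot: [-2.826, 1.57, -2.827]
contact_force: [-0.0, 0.2, -2.0]
grip_width: 60.3
time: 27.2
tool_pos: [466.0, 247.2, 306.4]
tcp_rot: [0.354, 1.568, 0.354]
contact_force: [0.5, 0.2, -2.4]
grip_width: 60.4
time: 27.7
tool_pos: [465.2, 75.8, 343.8]
tcp_rot: [-0.132, 1.571, -0.132]
contact_force: [0.6, 0.1, -0.6]
grip_width: 60.7
time: 28.2
tool_pos: [465.0, -149.5, 343.8]
tcp_rot: [0.661, 1.571, 0.66]
contact_force: [0.7, 0.4, -0.2]
grip_width: 60.5
time: 28.7
tool_pos: [455.3, -242.7, 343.3]
tcp_rot: [1.844, 1.57, 1.843]
contact_force: [0.7, 0.0, -1.4]
grip_width: 60.3
t 28.7 pos [ 455.3 -242.7  343.3] F [ 0.7  0.  -1.4] grip 60.3
lin cm (tool) [17.13 -0.55 -0.03]
rot [-0.1 -0.  -0.1]
rot [ 1.799e+02 -1.000e-01  0.000e+00]
R [[-0.0, 0.002, 1.0], [0.001, 1.0, -0.002], [-1.0, 0.001, -0.0]] q6 -2.21
```

```bash
python3 -m crank '[{"linear":[2,-0.2,0],"delta_rot":[0,0,0],"fingers":0.5},{"linear":[3,-0.2,0],"delta_rot":[0,0,0],"fingers":0.5},{"linear":[4,0,0],"delta_rot":[0,0,0],"fingers":0.5},{"linear":[4,0,0],"delta_rot":[0,0,0],"fingers":0.5},{"linear":[2,0,0],"delta_rot":[0,0,0],"fingers":0.5}]'
python3 -m crank '[{"linear":[0.7,0,0],"delta_rot":[0,0,0],"fingers":0.5},{"linear":[0.4,0,0],"delta_rot":[0,0,0],"fingers":0.5},{"linear":[0.2,0,0],"delta_rot":[0,0,0],"fingers":0.5},{"linear":[0,0,0],"delta_rot":[0,0,0],"fingers":0.5},{"linear":[0,0,0],"delta_rot":[0,0,0],"fingers":0.5}]'
for i in 1 2 3; do python3 -m crank '[{"linear":[0.1,0,0],"delta_rot":[0,0,0],"fingers":0.5},{"linear":[0.05,0,0],"delta_rot":[0,0,0],"fingers":0.5},{"linear":[0,0,0],"delta_rot":[0,0,0],"fingers":0.5},{"linear":[0,0,0],"delta_rot":[0,0,0],"fingers":0.5},{"linear":[0,0,0],"delta_rot":[0,0,0],"fingers":0.5}]' | grep -E "pos|force"; done
```

```text
time: 29.2
tool_pos: [454.6, -244.3, 190.5]
tcp_rot: [2.408, 1.566, 2.409]
contact_force: [-0.1, 0.1, -0.6]
grip_width: 60.2
time: 29.7
tool_pos: [456.0, -247.1, 181.3]
tcp_rot: [-0.58, 1.569, -0.581]
contact_force: [-0.8, -1.7, -1.7]
grip_width: 60.3
tool_pos: [455.6, -246.9, 178.8]
contact_force: [0.1, 0.8, -1.6]
tool_pos: [455.6, -246.8, 177.3]
contact_force: [0.7, 0.2, -2.1]
tool_pos: [455.6, -246.8, 175.8]
contact_force: [0.4, -0.8, -2.1]
```

```bash
for i in 1 2; do python3 -m crank '[{"linear":[0.1,0,0],"delta_rot":[0,0,0],"fingers":0.5},{"linear":[0.05,0,0],"delta_rot":[0,0,0],"fingers":0.5},{"linear":[0,0,0],"delta_rot":[0,0,0],"fingers":0.5},{"linear":[0,0,0],"delta_rot":[0,0,0],"fingers":0.5},{"linear":[0,0,0],"delta_rot":[0,0,0],"fingers":0.5}]' | grep -E "pos|force"; done
for i in 1 2; do python3 -m crank '[{"linear":[0.05,0,0],"delta_rot":[0,0,0],"fingers":0.5},{"linear":[0,0,0],"delta_rot":[0,0,0],"fingers":0.5},{"linear":[0,0,0],"delta_rot":[0,0,0],"fingers":0.5},{"linear":[0,0,0],"delta_rot":[0,0,0],"fingers":0.5},{"linear":[0,0,0],"delta_rot":[0,0,0],"fingers":0.5}]' | grep -E "pos|force"; done
```

```text
tool_pos: [455.6, -246.8, 174.3]
contact_force: [0.1, -1.1, -0.9]
tool_pos: [455.6, -246.8, 172.8]
contact_force: [0.7, 0.5, -1.8]
tool_pos: [455.6, -246.8, 172.3]
contact_force: [0.0, -0.8, -1.0]
tool_pos: [455.7, -246.9, 172.1]
contact_force: [-0.1, 0.5, 4.8]
```

```bash
python3 -m crank '[{"linear":[-0.03,0,0],"delta_rot":[0,0,0],"fingers":0.5},{"linear":[0,0,0],"delta_rot":[0,0,0],"fingers":0.64},{"linear":[0,0,0],"delta_rot":[0,0,0],"fingers":0.65},{"linear":[0,0,0],"delta_rot":[0,0,0],"fingers":0.655},{"linear":[0,0,0],"delta_rot":[0,0,0],"fingers":0.66}]'
python3 -m crank '[{"linear":[0,0,0],"delta_rot":[0,0,0],"fingers":0.665},{"linear":[0,0,0],"delta_rot":[0,0,0],"fingers":0.67},{"linear":[0,0,0],"delta_rot":[0,0,0],"fingers":0.675},{"linear":[0,0,0],"delta_rot":[0,0,0],"fingers":0.68},{"linear":[0,0,0],"delta_rot":[0,0,0],"fingers":0.69}]'
python3 -m crank '[{"linear":[0,0,0],"delta_rot":[0,0,0],"fingers":0.72},{"linear":[0,0,0],"delta_rot":[0,0,0],"fingers":0.78},{"linear":[0,0,0],"delta_rot":[0,0,0],"fingers":0.85},{"linear":[0,0,0],"delta_rot":[0,0,0],"fingers":0.92},{"linear":[0,0,0],"delta_rot":[0,0,0],"fingers":1}]'
python3 -m crank '[{"linear":[-1,0,0],"delta_rot":[0,0,0],"fingers":1},{"linear":[-2.5,0,0],"delta_rot":[0,0,0],"fingers":1},{"linear":[-3.5,0,0],"delta_rot":[0,0,0],"fingers":1},{"linear":[-2,0,0],"delta_rot":[0,0,0],"fingers":1},{"linear":[-0.5,2,0],"delta_rot":[0,0,0],"fingers":1}]'
python3 -m crank '[{"linear":[0,4,0.4],"delta_rot":[0,0,0],"fingers":1},{"linear":[0,4.5,0.4],"delta_rot":[0,0,0],"fingers":1},{"linear":[0,4.5,0.4],"delta_rot":[0,0,0],"fingers":1},{"linear":[0,4,0.4],"delta_rot":[0,0,0],"fingers":1},{"linear":[0,2,0],"delta_rot":[0,0,0],"fingers":1}]'
python3 -m crank '[{"linear":[1,0,0],"delta_rot":[0,0,0],"fingers":1},{"linear":[2,0,0],"delta_rot":[0,0,0],"fingers":1},{"linear":[1,0,0],"delta_rot":[0,0,0],"fingers":1},{"linear":[0,0,0],"delta_rot":[0,0,0],"fingers":1},{"linear":[0,0,0],"delta_rot":[0,0,0],"fingers":1}]'
python3 - <<'E'
from h import *
circ(95); go([473,-37,92],0)
a=capture("scene")["image"];b=capture("wrist")["image"]
cv2.imwrite("pics/s5.png",np.hstack([cv2.resize(a[60:360,150:550],(400,300)),cv2.resize(b,(400,300))]))
t=capture("top");cv2.imwrite("pics/top5.png",t["image"])
E
```

```text
time: 33.7
tool_pos: [455.6, -246.9, 172.2]
tcp_rot: [-0.422, 1.571, -0.422]
contact_force: [-0.3, 0.4, 3.7]
grip_width: 60.6
time: 34.2
tool_pos: [455.5, -246.7, 171.8]
tcp_rot: [2.309, 1.57, 2.308]
contact_force: [0.5, 0.4, 0.8]
grip_width: 62.9
time: 34.7
tool_pos: [455.6, -246.8, 172.1]
tcp_rot: [0.917, 1.571, 0.916]
contact_force: [1.1, 0.4, -0.4]
grip_width: 88.0
time: 35.2
tool_pos: [456.6, -228.8, 270.6]
tcp_rot: [-0.693, 1.564, -0.695]
contact_force: [0.6, 1.0, -1.5]
grip_width: 91.9
time: 35.7
tool_pos: [471.7, -34.0, 268.1]
tcp_rot: [0.41, 1.569, 0.412]
contact_force: [0.1, -0.5, -0.8]
grip_width: 91.8
time: 36.2
tool_pos: [471.9, -37.6, 227.3]
tcp_rot: [-2.293, 1.571, -2.295]
contact_force: [-0.2, 0.1, 0.3]
grip_width: 91.7
px 317.5 234.5 r 40.1 world [470.6 -38.9]
px 494.5 248.5 r 38.6 world [482.6 105.1]
px 494.5 107.5 r 37.2 world [370.8  95.1]
px 381.5 80.5 r 39.9 world [357.5   6.6]
px 42.5 238.5 r 46.3 world [ 473.2 -292.6]
px 349.5 346.5 r 36.1 world [569.1 -12.2]
t 36.2 pos [472.1 -37.5 227.7] F [ 0.2 -0.9  0.2] grip 91.9
lin cm (tool) [13.57  0.05  0.08]
rot [-0.1  0.   0. ]
rot [ 1.799e+02  0.000e+00 -1.000e-01]
R [[0.001, 0.002, 1.0], [-0.0, 1.0, -0.002], [-1.0, -0.0, 0.001]] q6 -1.81
```

View pics/s5.png

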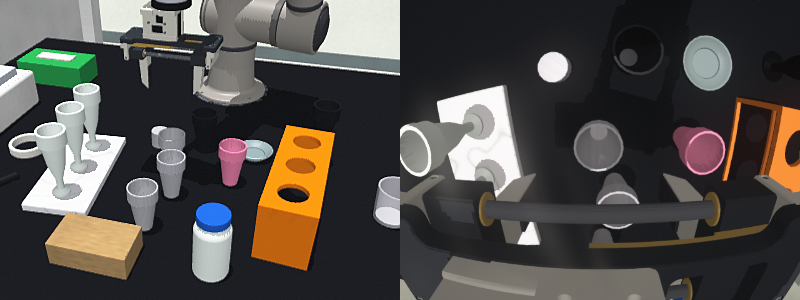

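All three cones stand on the slab, and the rack is empty with its tilt unchanged. The steel cup under the gripper measures (472,-38), so I grip it by the collar.

```bash
python3 -m crank '[{"linear":[2,0,0],"delta_rot":[0,0,0],"fingers":1},{"linear":[3.5,0,0],"delta_rot":[0,0,0],"fingers":1},{"linear":[3.5,0,0],"delta_rot":[0,0,0],"fingers":1},{"linear":[2.5,0,0],"delta_rot":[0,0,0],"fingers":1},{"linear":[1.2,0,0],"delta_rot":[0,0,0],"fingers":1}]'
python3 -m crank '[{"linear":[0.8,0,0],"delta_rot":[0,0,0],"fingers":1},{"linear":[0,0,0],"delta_rot":[0,0,0],"fingers":0.75},{"linear":[0,0,0],"delta_rot":[0,0,0],"fingers":0.7},{"linear":[0,0,0],"delta_rot":[0,0,0],"fingers":0.66},{"linear":[0,0,0],"delta_rot":[0,0,0],"fingers":0.6}]'
python3 -m crank '[{"linear":[0,0,0],"delta_rot":[0,0,0],"fingers":0.5},{"linear":[0,0,0],"delta_rot":[0,0,0],"fingers":0.5},{"linear":[0,0,0],"delta_rot":[0,0,0],"fingers":0.5},{"linear":[0,0,0],"delta_rot":[0,0,0],"fingers":0.5},{"linear":[0,0,0],"delta_rot":[0,0,0],"fingers":0.5}]'
python3 -m crank '[{"linear":[-1,0,0],"delta_rot":[0,0,0],"fingers":0.5},{"linear":[-3,0,0],"delta_rot":[0,0,0],"fingers":0.5},{"linear":[-4,0,0],"delta_rot":[0,0,0],"fingers":0.5},{"linear":[-4,0,0],"delta_rot":[0,0,0],"fingers":0.5},{"linear":[-4,0,0],"delta_rot":[0,0,0],"fingers":0.5}]'
python3 -m crank '[{"linear":[-3,0,0],"delta_rot":[0,0,0],"fingers":0.5},{"linear":[-1.5,-2,-0.4],"delta_rot":[0,0,0],"fingers":0.5},{"linear":[0,-4,-0.4],"delta_rot":[0,0,0],"fingers":0.5},{"linear":[0,-4.5,-0.4],"delta_rot":[0,0,0],"fingers":0.5},{"linear":[0,-4.5,-0.4],"delta_rot":[0,0,0],"fingers":0.5}]'
python3 -m crank '[{"linear":[0,-3,0],"delta_rot":[0,0,0],"fingers":0.5},{"linear":[0,-2,0],"delta_rot":[0,0,0],"fingers":0.5},{"linear":[0,0,0],"delta_rot":[0,0,0],"fingers":0.5},{"linear":[0,0,0],"delta_rot":[0,0,0],"fingers":0.5},{"linear":[0,0,0],"delta_rot":[0,0,0],"fingers":0.5}]'
python3 - <<'E'
from h import *
go([455.6,-246.8,196],0); c=capture("wrist"); cv2.imwrite("pics/w6.png",c["image"])
a=capture("scene")
P=[(643.6,-231,168),(550.6,-239,168),(455.6,-246.8,168),(643.6,-231,18),(550.6,-239,18),(455.6,-246.8,18)]
im=a["image"].copy()
for p in w2p(a,P): cv2.drawMarker(im,tuple(int(round(v)) for v in p),(0,0,255),0,6)
cv2.imwrite("pics/s6.png",np.hstack([cv2.resize(im[60:260,150:350],(400,400)),cv2.resize(c["image"],(400,400))]))
E
```

```text
time: 36.9
tool_pos: [470.8, -36.7, 98.3]
tcp_rot: [2.872, 1.568, 2.872]
contact_force: [-0.9, -0.7, 0.9]
grip_width: 91.8
time: 37.4
tool_pos: [472.2, -36.9, 92.9]
tcp_rot: [-0.186, 1.569, -0.187]
contact_force: [0.1, 0.5, 0.1]
grip_width: 64.3
time: 37.9
tool_pos: [472.2, -37.0, 92.6]
tcp_rot: [-0.167, 1.569, -0.168]
contact_force: [-0.3, -0.2, 5.4]
grip_width: 59.1
time: 38.4
tool_pos: [471.1, -36.6, 254.0]
tcp_rot: [2.715, 1.57, 2.715]
contact_force: [0.6, -0.5, -1.6]
grip_width: 59.5
time: 38.9
tool_pos: [455.0, -187.9, 297.7]
tcp_rot: [0.369, 1.571, 0.37]
contact_force: [0.3, 0.3, -0.4]
grip_width: 59.3
time: 39.4
tool_pos: [455.5, -235.7, 297.2]
tcp_rot: [1.876, 1.57, 1.877]
contact_force: [0.7, 0.8, -1.1]
grip_width: 59.9
t 39.4 pos [ 455.5 -235.7  297.2] F [ 0.7  0.8 -1.1] grip 59.9
lin cm (tool) [ 1.012e+01 -1.120e+00  1.000e-02]
rot [ 0. -0. -0.]
rot [-1.8e+02  1.0e-01 -0.0e+00]
R [[-0.0, -0.0, 1.0], [0.001, 1.0, 0.0], [-1.0, 0.001, -0.0]] q6 -2.2
```

View pics/s6.png

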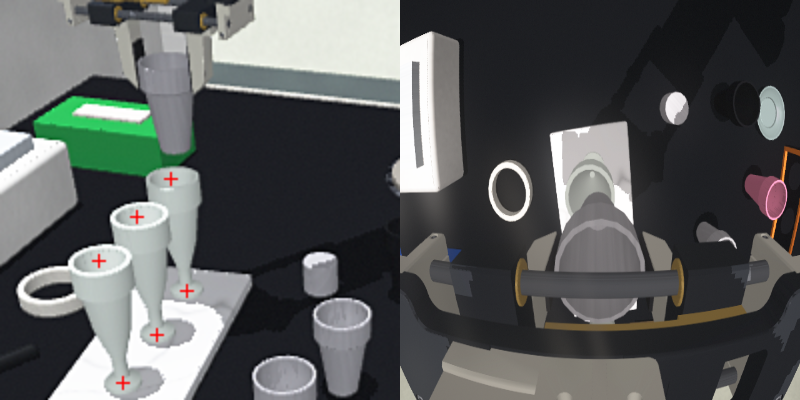

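Predicted rim and foot markers fall on the standing cones (rims about (350,182), (280,217), (200,262) in this view's scale). The cup hangs straight above its cone. I'll align y, then descend slowly.

```bash
python3 -m crank '[{"linear":[0,-0.5,0],"delta_rot":[0,0,0],"fingers":0.5},{"linear":[0,-0.4,0],"delta_rot":[0,0,0],"fingers":0.5},{"linear":[0,-0.1,0],"delta_rot":[0,0,0],"fingers":0.5},{"linear":[0,0,0],"delta_rot":[0,0,0],"fingers":0.5},{"linear":[0,0,0],"delta_rot":[0,0,0],"fingers":0.5}]'
```

```text
time: 40.0
tool_pos: [455.5, -246.9, 297.0]
tcp_rot: [1.931, 1.571, 1.93]
contact_force: [0.9, 0.8, -1.9]
grip_width: 59.6
```

```bash
python3 -m crank '[{"linear":[1,0,0],"delta_rot":[0,0,0],"fingers":0.5},{"linear":[1.5,0,0],"delta_rot":[0,0,0],"fingers":0.5},{"linear":[1.5,0,0],"delta_rot":[0,0,0],"fingers":0.5},{"linear":[1.5,0,0],"delta_rot":[0,0,0],"fingers":0.5},{"linear":[1,0,0],"delta_rot":[0,0,0],"fingers":0.5}]'
python3 -m crank '[{"linear":[0.5,0,0],"delta_rot":[0,0,0],"fingers":0.5},{"linear":[0.3,0,0],"delta_rot":[0,0,0],"fingers":0.5},{"linear":[0.2,0,0],"delta_rot":[0,0,0],"fingers":0.5},{"linear":[0,0,0],"delta_rot":[0,0,0],"fingers":0.5},{"linear":[0,0,0],"delta_rot":[0,0,0],"fingers":0.5}]'
for i in 1 2 3; do python3 -m crank '[{"linear":[0.1,0,0],"delta_rot":[0,0,0],"fingers":0.5},{"linear":[0.1,0,0],"delta_rot":[0,0,0],"fingers":0.5},{"linear":[0.1,0,0],"delta_rot":[0,0,0],"fingers":0.5},{"linear":[0,0,0],"delta_rot":[0,0,0],"fingers":0.5},{"linear":[0,0,0],"delta_rot":[0,0,0],"fingers":0.5}]' | grep -E "pos|force"; done
```

```text
time: 40.5
tool_pos: [455.1, -246.4, 230.4]
tcp_rot: [2.426, 1.569, 2.426]
contact_force: [0.2, 0.1, -0.9]
grip_width: 59.6
time: 41.0
tool_pos: [455.8, -247.0, 222.5]
tcp_rot: [-0.549, 1.57, -0.55]
contact_force: [-0.4, -0.2, -0.2]
grip_width: 59.4
tool_pos: [455.6, -246.8, 219.1]
contact_force: [0.0, 0.0, -1.2]
tool_pos: [455.6, -246.8, 216.1]
contact_force: [0.1, 0.2, -0.2]
tool_pos: [455.6, -246.8, 213.1]
contact_force: [0.4, -1.0, -1.1]
```

```bash
for i in 1 2 3; do python3 -m crank '[{"linear":[0.1,0,0],"delta_rot":[0,0,0],"fingers":0.5},{"linear":[0.1,0,0],"delta_rot":[0,0,0],"fingers":0.5},{"linear":[0.1,0,0],"delta_rot":[0,0,0],"fingers":0.5},{"linear":[0,0,0],"delta_rot":[0,0,0],"fingers":0.5},{"linear":[0,0,0],"delta_rot":[0,0,0],"fingers":0.5}]' | grep -E "pos|force"; done
for i in 1 2 3; do python3 -m crank '[{"linear":[0.1,0,0],"delta_rot":[0,0,0],"fingers":0.5},{"linear":[0,0,0],"delta_rot":[0,0,0],"fingers":0.5},{"linear":[0.05,0,0],"delta_rot":[0,0,0],"fingers":0.5},{"linear":[0,0,0],"delta_rot":[0,0,0],"fingers":0.5},{"linear":[0,0,0],"delta_rot":[0,0,0],"fingers":0.5}]' | grep -E "pos|force"; done
```

```text
tool_pos: [455.6, -246.8, 210.1]
contact_force: [0.2, 0.3, -0.3]
tool_pos: [455.5, -246.8, 207.0]
contact_force: [-0.2, -0.6, -1.5]
tool_pos: [455.6, -246.8, 204.0]
contact_force: [-0.1, 0.6, -0.8]
tool_pos: [455.6, -246.8, 202.6]
contact_force: [0.5, -0.4, -1.5]
tool_pos: [455.6, -246.8, 201.2]
contact_force: [-0.3, 0.8, 1.2]
tool_pos: [455.7, -246.7, 200.0]
contact_force: [-0.7, 3.1, 6.4]
```

Contact comes early, with +3 N sideways in y, so the cup sits slightly too far to −y. I back up, shift +0.8 mm and try again.

```bash
python3 -m crank '[{"linear":[-0.2,0,0],"delta_rot":[0,0,0],"fingers":0.5},{"linear":[-0.1,0.04,0],"delta_rot":[0,0,0],"fingers":0.5},{"linear":[0,0.04,0],"delta_rot":[0,0,0],"fingers":0.5},{"linear":[0,0,0],"delta_rot":[0,0,0],"fingers":0.5},{"linear":[0,0,0],"delta_rot":[0,0,0],"fingers":0.5}]'| grep -E "pos|force"
for i in 1 2 3 4; do python3 -m crank '[{"linear":[0.05,0,0],"delta_rot":[0,0,0],"fingers":0.5},{"linear":[0,0,0],"delta_rot":[0,0,0],"fingers":0.5},{"linear":[0.05,0,0],"delta_rot":[0,0,0],"fingers":0.5},{"linear":[0,0,0],"delta_rot":[0,0,0],"fingers":0.5},{"linear":[0,0,0],"delta_rot":[0,0,0],"fingers":0.5}]' | grep -E "pos|force"; done
```

```text
tool_pos: [455.6, -246.1, 202.4]
contact_force: [-0.6, 0.5, -0.6]
tool_pos: [455.6, -246.0, 201.6]
contact_force: [-0.4, -0.5, -1.6]
tool_pos: [455.6, -246.0, 200.6]
contact_force: [0.0, -1.4, 0.0]
tool_pos: [455.6, -246.0, 199.6]
contact_force: [0.3, -0.4, -0.4]
tool_pos: [455.7, -246.0, 198.8]
contact_force: [-1.5, 1.2, 3.1]
```

```bash
for i in 1 2; do python3 -m crank '[{"linear":[0.05,0,0],"delta_rot":[0,0,0],"fingers":0.5},{"linear":[0,0,0],"delta_rot":[0,0,0],"fingers":0.5},{"linear":[0,0,0],"delta_rot":[0,0,0],"fingers":0.5},{"linear":[0,0,0],"delta_rot":[0,0,0],"fingers":0.5},{"linear":[0,0,0],"delta_rot":[0,0,0],"fingers":0.5}]' | grep -E "pos|force"; done
python3 - <<'E'
from h import *
a=capture("scene")["image"]
cv2.imwrite("pics/s7.png",cv2.resize(a[100:220,190:310],(600,600),interpolation=cv2.INTER_CUBIC))
E
```

```text
tool_pos: [455.7, -246.0, 198.5]
contact_force: [-0.6, 1.3, 6.5]
tool_pos: [455.9, -246.1, 198.4]
contact_force: [-0.7, 1.6, 7.8]
```

View pics/s7.png

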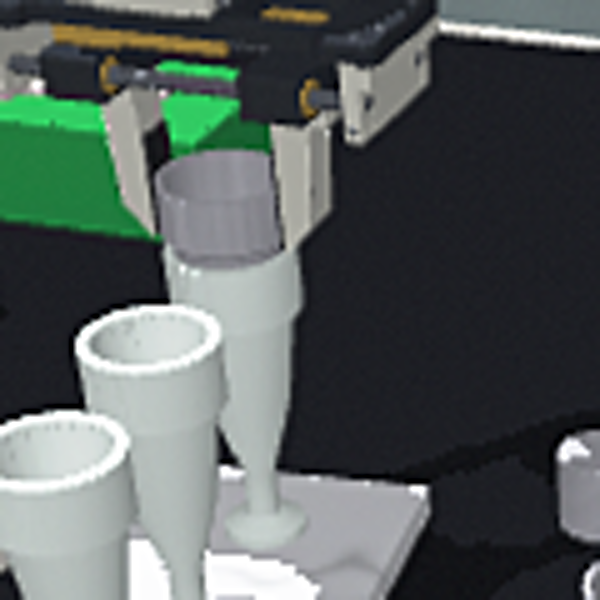

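The descent stalls at 198.4 as the force builds to 8 N, and the collar sits just above the rim in line with the cone. That is seated. Relax, release slowly and rise.

```bash
python3 -m crank '[{"linear":[-0.05,0,0],"delta_rot":[0,0,0],"fingers":0.5},{"linear":[0,0,0],"delta_rot":[0,0,0],"fingers":0.64},{"linear":[0,0,0],"delta_rot":[0,0,0],"fingers":0.65},{"linear":[0,0,0],"delta_rot":[0,0,0],"fingers":0.655},{"linear":[0,0,0],"delta_rot":[0,0,0],"fingers":0.66}]' | tail -2
python3 -m crank '[{"linear":[0,0,0],"delta_rot":[0,0,0],"fingers":0.665},{"linear":[0,0,0],"delta_rot":[0,0,0],"fingers":0.67},{"linear":[0,0,0],"delta_rot":[0,0,0],"fingers":0.675},{"linear":[0,0,0],"delta_rot":[0,0,0],"fingers":0.68},{"linear":[0,0,0],"delta_rot":[0,0,0],"fingers":0.69}]'
python3 -m crank '[{"linear":[0,0,0],"delta_rot":[0,0,0],"fingers":0.72},{"linear":[0,0,0],"delta_rot":[0,0,0],"fingers":0.78},{"linear":[0,0,0],"delta_rot":[0,0,0],"fingers":0.85},{"linear":[0,0,0],"delta_rot":[0,0,0],"fingers":0.92},{"linear":[0,0,0],"delta_rot":[0,0,0],"fingers":1}]'|head -2
python3 -m crank '[{"linear":[-1,0,0],"delta_rot":[0,0,0],"fingers":1},{"linear":[-2.5,0,0],"delta_rot":[0,0,0],"fingers":1},{"linear":[-3.5,0,0],"delta_rot":[0,0,0],"fingers":1},{"linear":[-2,0,0],"delta_rot":[0,0,0],"fingers":1},{"linear":[-0.5,2,1],"delta_rot":[0,0,0],"fingers":1}]'|head -2
python3 -m crank '[{"linear":[0,4,2],"delta_rot":[0,0,0],"fingers":1},{"linear":[0,4.3,2],"delta_rot":[0,0,0],"fingers":1},{"linear":[0,4.3,2],"delta_rot":[0,0,0],"fingers":1},{"linear":[0,4.3,2],"delta_rot":[0,0,0],"fingers":1},{"linear":[0,3,1],"delta_rot":[0,0,0],"fingers":1}]'|head -2
python3 -m crank '[{"linear":[1,1.5,0.5],"delta_rot":[0,0,0],"fingers":1},{"linear":[3,0,0],"delta_rot":[0,0,0],"fingers":1},{"linear":[2.5,0,0],"delta_rot":[0,0,0],"fingers":1},{"linear":[0.5,0,0],"delta_rot":[0,0,0],"fingers":1},{"linear":[0,0,0],"delta_rot":[0,0,0],"fingers":1}]'|head -2
python3 - <<'E'
from h import *
circ(95); go([559.2,-12.3,92],0)
t=capture("top");cv2.imwrite("pics/top8.png",t["image"])
a=capture("scene")["image"];cv2.imwrite("pics/s8.png",a)
E
```

```text
contact_force: [-0.1, -0.6, 0.2]
grip_width: 60.3
time: 50.05
tool_pos: [455.6, -246.0, 198.0]
tcp_rot: [1.524, 1.571, 1.523]
contact_force: [0.3, -0.9, -0.5]
grip_width: 63.4
time: 50.55
tool_pos: [455.6, -246.0, 198.1]
time: 51.05
tool_pos: [466.0, -228.0, 296.7]
time: 51.55
tool_pos: [556.7, -24.3, 293.9]
time: 52.05
tool_pos: [560.3, -12.7, 222.7]
px 318.5 236.5 r 40.5 world [559.  -13.2]
px 465.5 131.5 r 40.1 world [479.4  94.1]
px 294.5 357.5 r 35.5 world [665.2 -33.7]
px 591.5 232.5 r 39.7 world [555.5 231.1]
px 22.5 250.5 r 32.1 world [ 572.  -295.3]
t 52.1 pos [561.  -12.8 223.8] F [0.  0.6 0.4] grip 91.6
lin cm (tool) [13.18  0.05 -0.19]
rot [-0.1  0.   0. ]
rot [ 1.799e+02  0.000e+00 -1.000e-01]
R [[0.001, 0.001, 1.0], [-0.0, 1.0, -0.001], [-1.0, -0.0, 0.001]] q6 -1.73
```

```bash
python3 -m crank '[{"linear":[2,0,-0.1],"delta_rot":[0,0,0],"fingers":1},{"linear":[3.5,0,0],"delta_rot":[0,0,0],"fingers":1},{"linear":[3.5,0,0],"delta_rot":[0,0,0],"fingers":1},{"linear":[2.2,0,0],"delta_rot":[0,0,0],"fingers":1},{"linear":[1.1,0,0],"delta_rot":[0,0,0],"fingers":1}]'
python3 -m crank '[{"linear":[0.8,0,0],"delta_rot":[0,0,0],"fingers":1},{"linear":[0,0,0],"delta_rot":[0,0,0],"fingers":0.75},{"linear":[0,0,0],"delta_rot":[0,0,0],"fingers":0.7},{"linear":[0,0,0],"delta_rot":[0,0,0],"fingers":0.66},{"linear":[0,0,0],"delta_rot":[0,0,0],"fingers":0.6}]'
python3 -m crank '[{"linear":[0,0,0],"delta_rot":[0,0,0],"fingers":0.5},{"linear":[0,0,0],"delta_rot":[0,0,0],"fingers":0.5},{"linear":[0,0,0],"delta_rot":[0,0,0],"fingers":0.5},{"linear":[0,0,0],"delta_rot":[0,0,0],"fingers":0.5},{"linear":[0,0,0],"delta_rot":[0,0,0],"fingers":0.5}]'
python3 -m crank '[{"linear":[-1,0,0],"delta_rot":[0,0,0],"fingers":0.5},{"linear":[-3,0,0],"delta_rot":[0,0,0],"fingers":0.5},{"linear":[-4,0,0],"delta_rot":[0,0,0],"fingers":0.5},{"linear":[-4,0,0],"delta_rot":[0,0,0],"fingers":0.5},{"linear":[-4,0,0],"delta_rot":[0,0,0],"fingers":0.5}]'
python3 -m crank '[{"linear":[-3.2,0,0],"delta_rot":[0,0,0],"fingers":0.5},{"linear":[-1.5,-2,-0.2],"delta_rot":[0,0,0],"fingers":0.5},{"linear":[0,-4,-0.2],"delta_rot":[0,0,0],"fingers":0.5},{"linear":[0,-4.5,-0.2],"delta_rot":[0,0,0],"fingers":0.5},{"linear":[0,-4.5,-0.2],"delta_rot":[0,0,0],"fingers":0.5}]'
python3 -m crank '[{"linear":[0,-3.5,0],"delta_rot":[0,0,0],"fingers":0.5},{"linear":[0,-2.5,0],"delta_rot":[0,0,0],"fingers":0.5},{"linear":[0,-1,0],"delta_rot":[0,0,0],"fingers":0.5},{"linear":[0,0,0],"delta_rot":[0,0,0],"fingers":0.5},{"linear":[0,0,0],"delta_rot":[0,0,0],"fingers":0.5}]'
python3 - <<'E'
from h import *
go([550.6,-238.2,198],0)
E
```

```text
time: 52.7
tool_pos: [559.5, -12.3, 99.2]
tcp_rot: [2.924, 1.57, 2.923]
contact_force: [0.7, -0.3, 0.9]
grip_width: 91.9
time: 53.2
tool_pos: [560.2, -12.1, 93.0]
tcp_rot: [-0.113, 1.569, -0.114]
contact_force: [0.3, 0.5, 0.6]
grip_width: 63.9
time: 53.7
tool_pos: [560.2, -12.1, 92.8]
tcp_rot: [-0.036, 1.569, -0.037]
contact_force: [0.1, -0.4, 6.6]
grip_width: 59.6
time: 54.2
tool_pos: [559.2, -12.0, 253.8]
tcp_rot: [2.925, 1.57, 2.925]
contact_force: [1.0, 0.5, -0.9]
grip_width: 59.1
time: 54.7
tool_pos: [551.1, -163.1, 299.6]
tcp_rot: [1.704, 1.571, 1.705]
contact_force: [0.6, 0.3, -0.1]
grip_width: 59.9
time: 55.2
tool_pos: [551.6, -230.9, 299.1]
tcp_rot: [1.858, 1.57, 1.858]
contact_force: [-0.8, 0.1, -1.5]
grip_width: 59.0
t 55.2 pos [ 551.6 -230.9  299.1] F [-0.8  0.1 -1.5] grip 59.0
lin cm (tool) [10.11 -0.74 -0.1 ]
rot [-0.  -0.  -0.1]
rot [ 1.8e+02 -1.0e-01  0.0e+00]
R [[-0.0, 0.0, 1.0], [0.001, 1.0, -0.0], [-1.0, 0.001, -0.0]] q6 -2.1
```

```bash
python3 -m crank '[{"linear":[0,-0.4,-0.1],"delta_rot":[0,0,0],"fingers":0.5},{"linear":[0,-0.34,0],"delta_rot":[0,0,0],"fingers":0.5},{"linear":[0,0,0],"delta_rot":[0,0,0],"fingers":0.5},{"linear":[0,0,0],"delta_rot":[0,0,0],"fingers":0.5},{"linear":[0,0,0],"delta_rot":[0,0,0],"fingers":0.5}]' | grep pos
python3 -m crank '[{"linear":[1,0,0],"delta_rot":[0,0,0],"fingers":0.5},{"linear":[1.5,0,0],"delta_rot":[0,0,0],"fingers":0.5},{"linear":[1.5,0,0],"delta_rot":[0,0,0],"fingers":0.5},{"linear":[1.5,0,0],"delta_rot":[0,0,0],"fingers":0.5},{"linear":[1,0,0],"delta_rot":[0,0,0],"fingers":0.5}]'|grep pos
python3 -m crank '[{"linear":[0.5,0,0],"delta_rot":[0,0,0],"fingers":0.5},{"linear":[0.3,0,0],"delta_rot":[0,0,0],"fingers":0.5},{"linear":[0.2,0,0],"delta_rot":[0,0,0],"fingers":0.5},{"linear":[0,0,0],"delta_rot":[0,0,0],"fingers":0.5},{"linear":[0,0,0],"delta_rot":[0,0,0],"fingers":0.5}]'|grep -E "pos|force"
for i in 1 2 3 4; do python3 -m crank '[{"linear":[0.1,0,0],"delta_rot":[0,0,0],"fingers":0.5},{"linear":[0.1,0,0],"delta_rot":[0,0,0],"fingers":0.5},{"linear":[0.1,0,0],"delta_rot":[0,0,0],"fingers":0.5},{"linear":[0.05,0,0],"delta_rot":[0,0,0],"fingers":0.5},{"linear":[0,0,0],"delta_rot":[0,0,0],"fingers":0.5}]' | grep -E "pos|force"; done
```

```text
tool_pos: [550.6, -239.2, 299.1]
tool_pos: [550.0, -239.1, 232.2]
tool_pos: [550.8, -239.6, 224.6]
contact_force: [0.6, 0.0, 0.2]
tool_pos: [550.5, -239.5, 220.5]
contact_force: [0.0, -0.5, -1.1]
tool_pos: [550.6, -239.5, 217.0]
contact_force: [-0.2, 0.1, -0.1]
tool_pos: [550.5, -239.5, 213.5]
contact_force: [0.3, -0.3, -1.1]
tool_pos: [550.5, -239.5, 210.0]
contact_force: [-0.3, -0.7, -1.1]
```

```bash
python3 -m crank '[{"linear":[0,0.06,0],"delta_rot":[0,0,0],"fingers":0.5},{"linear":[0,0.06,0],"delta_rot":[0,0,0],"fingers":0.5},{"linear":[0.1,0,0],"delta_rot":[0,0,0],"fingers":0.5},{"linear":[0.1,0,0],"delta_rot":[0,0,0],"fingers":0.5},{"linear":[0,0,0],"delta_rot":[0,0,0],"fingers":0.5}]' | grep -E "pos|force"
for i in 1 2; do python3 -m crank '[{"linear":[0.1,0,0],"delta_rot":[0,0,0],"fingers":0.5},{"linear":[0.1,0,0],"delta_rot":[0,0,0],"fingers":0.5},{"linear":[0.05,0,0],"delta_rot":[0,0,0],"fingers":0.5},{"linear":[0,0,0],"delta_rot":[0,0,0],"fingers":0.5},{"linear":[0,0,0],"delta_rot":[0,0,0],"fingers":0.5}]' | grep -E "pos|force"; done
for i in 1 2 3; do python3 -m crank '[{"linear":[0.05,0,0],"delta_rot":[0,0,0],"fingers":0.5},{"linear":[0,0,0],"delta_rot":[0,0,0],"fingers":0.5},{"linear":[0.05,0,0],"delta_rot":[0,0,0],"fingers":0.5},{"linear":[0,0,0],"delta_rot":[0,0,0],"fingers":0.5},{"linear":[0,0,0],"delta_rot":[0,0,0],"fingers":0.5}]' | grep -E "pos|force"; done
```

```text
tool_pos: [550.5, -238.2, 207.9]
contact_force: [-0.7, 0.8, -0.4]
tool_pos: [550.6, -238.3, 205.5]
contact_force: [-0.9, 0.7, -0.4]
tool_pos: [550.5, -238.3, 203.0]
contact_force: [-1.6, -0.3, -0.6]
tool_pos: [550.6, -238.3, 202.1]
contact_force: [-0.2, -0.3, -1.5]
tool_pos: [550.6, -238.3, 201.1]
contact_force: [-0.8, -0.3, -0.6]
tool_pos: [550.6, -238.3, 200.0]
contact_force: [0.1, 0.1, -0.6]
```

```bash
for i in 1 2 3 4; do python3 -m crank '[{"linear":[0.05,0,0],"delta_rot":[0,0,0],"fingers":0.5},{"linear":[0,0,0],"delta_rot":[0,0,0],"fingers":0.5},{"linear":[0,0,0],"delta_rot":[0,0,0],"fingers":0.5},{"linear":[0,0,0],"delta_rot":[0,0,0],"fingers":0.5},{"linear":[0,0,0],"delta_rot":[0,0,0],"fingers":0.5}]' | grep -E "pos|force"; done
```

```text
tool_pos: [550.6, -238.3, 199.6]
contact_force: [-0.6, -0.9, -0.2]
tool_pos: [550.6, -238.3, 199.1]
contact_force: [-0.8, -0.2, -0.1]
tool_pos: [550.6, -238.3, 198.6]
contact_force: [-0.7, -0.5, 0.5]
tool_pos: [550.6, -238.3, 198.2]
contact_force: [-0.4, 0.4, 2.0]
```

```bash
for i in 1 2; do python3 -m crank '[{"linear":[0.05,0,0],"delta_rot":[0,0,0],"fingers":0.5},{"linear":[0,0,0],"delta_rot":[0,0,0],"fingers":0.5},{"linear":[0,0,0],"delta_rot":[0,0,0],"fingers":0.5},{"linear":[0,0,0],"delta_rot":[0,0,0],"fingers":0.5},{"linear":[0,0,0],"delta_rot":[0,0,0],"fingers":0.5}]' | grep -E "pos|force"; done
```

```text
tool_pos: [550.6, -238.3, 197.8]
contact_force: [-1.7, 0.6, 4.3]
tool_pos: [550.7, -238.3, 197.6]
contact_force: [-1.4, 0.2, 6.0]
```

Seated at 197.6 with 6 N. Releasing and moving to the last cup near (675,-31).

```bash
python3 -m crank '[{"linear":[-0.05,0,0],"delta_rot":[0,0,0],"fingers":0.5},{"linear":[0,0,0],"delta_rot":[0,0,0],"fingers":0.64},{"linear":[0,0,0],"delta_rot":[0,0,0],"fingers":0.65},{"linear":[0,0,0],"delta_rot":[0,0,0],"fingers":0.655},{"linear":[0,0,0],"delta_rot":[0,0,0],"fingers":0.66}]' | tail -2
python3 -m crank '[{"linear":[0,0,0],"delta_rot":[0,0,0],"fingers":0.665},{"linear":[0,0,0],"delta_rot":[0,0,0],"fingers":0.67},{"linear":[0,0,0],"delta_rot":[0,0,0],"fingers":0.675},{"linear":[0,0,0],"delta_rot":[0,0,0],"fingers":0.68},{"linear":[0,0,0],"delta_rot":[0,0,0],"fingers":0.69}]'|tail -2
python3 -m crank '[{"linear":[0,0,0],"delta_rot":[0,0,0],"fingers":0.72},{"linear":[0,0,0],"delta_rot":[0,0,0],"fingers":0.78},{"linear":[0,0,0],"delta_rot":[0,0,0],"fingers":0.85},{"linear":[0,0,0],"delta_rot":[0,0,0],"fingers":0.92},{"linear":[0,0,0],"delta_rot":[0,0,0],"fingers":1}]'|head -2
python3 -m crank '[{"linear":[-1,0,0],"delta_rot":[0,0,0],"fingers":1},{"linear":[-2.5,0,0],"delta_rot":[0,0,0],"fingers":1},{"linear":[-3.5,0,0],"delta_rot":[0,0,0],"fingers":1},{"linear":[-2,0,0],"delta_rot":[0,0,0],"fingers":1},{"linear":[-0.5,2,1],"delta_rot":[0,0,0],"fingers":1}]'|head -2
python3 -m crank '[{"linear":[0,4,2.5],"delta_rot":[0,0,0],"fingers":1},{"linear":[0,4,2.5],"delta_rot":[0,0,0],"fingers":1},{"linear":[0,4,2.5],"delta_rot":[0,0,0],"fingers":1},{"linear":[0,4,2.5],"delta_rot":[0,0,0],"fingers":1},{"linear":[0,2,1],"delta_rot":[0,0,0],"fingers":1}]'|head -2
python3 -m crank '[{"linear":[1,1,0.2],"delta_rot":[0,0,0],"fingers":1},{"linear":[3,0,0],"delta_rot":[0,0,0],"fingers":1},{"linear":[2.5,0,0],"delta_rot":[0,0,0],"fingers":1},{"linear":[0.5,0,0],"delta_rot":[0,0,0],"fingers":1},{"linear":[0,0,0],"delta_rot":[0,0,0],"fingers":1}]'|head -2
python3 - <<'E'
from h import *
circ(95); go([675,-31,92],0)
E
```

```text
contact_force: [-0.0, -0.8, -0.2]
grip_width: 60.5
contact_force: [-0.3, -0.1, 0.3]
grip_width: 63.3
time: 66.2
tool_pos: [550.6, -238.3, 197.6]
time: 66.7
tool_pos: [560.9, -220.5, 296.7]
time: 67.2
tool_pos: [672.1, -34.5, 293.1]
time: 67.7
tool_pos: [672.0, -29.2, 222.0]
px 311.5 241.5 r 37.7 world [674.4 -34.8]
px 42.5 228.5 r 47.6 world [ 662.2 -276.7]
t 67.8 pos [672.7 -29.2 223.5] F [-0.7  0.6 -0.5] grip 91.6
lin cm (tool) [13.15 -0.18  0.22]
rot [-0.1  0.   0. ]
rot [ 1.799e+02  0.000e+00 -1.000e-01]
R [[0.001, 0.002, 1.0], [-0.0, 1.0, -0.002], [-1.0, -0.0, 0.001]] q6 -1.73
```

```bash
python3 -m crank '[{"linear":[2,-0.3,0.2],"delta_rot":[0,0,0],"fingers":1},{"linear":[3.5,0,0],"delta_rot":[0,0,0],"fingers":1},{"linear":[3.5,0,0],"delta_rot":[0,0,0],"fingers":1},{"linear":[2.2,0,0],"delta_rot":[0,0,0],"fingers":1},{"linear":[1.1,0,0],"delta_rot":[0,0,0],"fingers":1}]'
python3 -m crank '[{"linear":[0.8,0,0],"delta_rot":[0,0,0],"fingers":1},{"linear":[0,0,0],"delta_rot":[0,0,0],"fingers":0.75},{"linear":[0,0,0],"delta_rot":[0,0,0],"fingers":0.7},{"linear":[0,0,0],"delta_rot":[0,0,0],"fingers":0.66},{"linear":[0,0,0],"delta_rot":[0,0,0],"fingers":0.6}]'
python3 -m crank '[{"linear":[0,0,0],"delta_rot":[0,0,0],"fingers":0.5},{"linear":[0,0,0],"delta_rot":[0,0,0],"fingers":0.5},{"linear":[0,0,0],"delta_rot":[0,0,0],"fingers":0.5},{"linear":[0,0,0],"delta_rot":[0,0,0],"fingers":0.5},{"linear":[0,0,0],"delta_rot":[0,0,0],"fingers":0.5}]'
python3 -m crank '[{"linear":[-1,0,0],"delta_rot":[0,0,0],"fingers":0.5},{"linear":[-3,0,0],"delta_rot":[0,0,0],"fingers":0.5},{"linear":[-4,0,0],"delta_rot":[0,0,0],"fingers":0.5},{"linear":[-4,0,0],"delta_rot":[0,0,0],"fingers":0.5},{"linear":[-4,0,0],"delta_rot":[0,0,0],"fingers":0.5}]'
python3 -m crank '[{"linear":[-3.2,0,0],"delta_rot":[0,0,0],"fingers":0.5},{"linear":[-1.5,-2,-0.7],"delta_rot":[0,0,0],"fingers":0.5},{"linear":[0,-4,-0.7],"delta_rot":[0,0,0],"fingers":0.5},{"linear":[0,-4.5,-0.7],"delta_rot":[0,0,0],"fingers":0.5},{"linear":[0,-4,-0.7],"delta_rot":[0,0,0],"fingers":0.5}]'
python3 -m crank '[{"linear":[0,-3,-0.2],"delta_rot":[0,0,0],"fingers":0.5},{"linear":[0,-1,0],"delta_rot":[0,0,0],"fingers":0.5},{"linear":[0,0,0],"delta_rot":[0,0,0],"fingers":0.5},{"linear":[0,0,0],"delta_rot":[0,0,0],"fingers":0.5},{"linear":[0,0,0],"delta_rot":[0,0,0],"fingers":0.5}]'
python3 - <<'E'
from h import *
go([643.6,-230.3,198],0)
E
```

```text
time: 68.25
tool_pos: [674.6, -31.8, 99.0]
tcp_rot: [2.917, 1.57, 2.916]
contact_force: [0.4, 0.6, -0.4]
grip_width: 91.9
time: 68.75
tool_pos: [675.2, -31.4, 92.7]
tcp_rot: [-0.094, 1.569, -0.095]
contact_force: [0.3, -0.3, 0.5]
grip_width: 64.4
time: 69.25
tool_pos: [675.2, -31.4, 92.4]
tcp_rot: [-0.083, 1.569, -0.084]
contact_force: [-0.4, -0.5, 5.2]
grip_width: 59.4
time: 69.75
tool_pos: [674.2, -31.2, 253.2]
tcp_rot: [2.883, 1.57, 2.882]
contact_force: [0.5, -0.5, -0.7]
grip_width: 59.2
time: 70.25
tool_pos: [645.9, -177.8, 298.7]
tcp_rot: [3.069, 1.57, 3.069]
contact_force: [0.5, -0.6, -0.7]
grip_width: 59.2
time: 70.75
tool_pos: [644.9, -214.5, 298.7]
tcp_rot: [1.536, 1.57, 1.537]
contact_force: [0.1, 0.2, -0.4]
grip_width: 59.5
t 70.8 pos [ 644.9 -214.5  298.7] F [ 0.1  0.2 -0.4] grip 59.5
lin cm (tool) [10.07 -1.58 -0.14]
rot [ 0.1  0.  -0. ]
rot [-1.799e+02  1.000e-01  0.000e+00]
R [[0.0, -0.001, 1.0], [0.001, 1.0, 0.001], [-1.0, 0.001, 0.0]] q6 -2.01
```

```bash
python3 -m crank '[{"linear":[0,-0.8,-0.1],"delta_rot":[0,0,0],"fingers":0.5},{"linear":[0,-0.6,0],"delta_rot":[0,0,0],"fingers":0.5},{"linear":[0,-0.1,0],"delta_rot":[0,0,0],"fingers":0.5},{"linear":[0,0,0],"delta_rot":[0,0,0],"fingers":0.5},{"linear":[0,0,0],"delta_rot":[0,0,0],"fingers":0.5}]' | grep pos
python3 -m crank '[{"linear":[1,0,0],"delta_rot":[0,0,0],"fingers":0.5},{"linear":[1.5,0,0],"delta_rot":[0,0,0],"fingers":0.5},{"linear":[1.5,0,0],"delta_rot":[0,0,0],"fingers":0.5},{"linear":[1.5,0,0],"delta_rot":[0,0,0],"fingers":0.5},{"linear":[1,0,0],"delta_rot":[0,0,0],"fingers":0.5}]'|grep pos
python3 -m crank '[{"linear":[0.5,0,0],"delta_rot":[0,0,0],"fingers":0.5},{"linear":[0.3,0,0],"delta_rot":[0,0,0],"fingers":0.5},{"linear":[0.2,0,0],"delta_rot":[0,0,0],"fingers":0.5},{"linear":[0,0,0],"delta_rot":[0,0,0],"fingers":0.5},{"linear":[0,0,0],"delta_rot":[0,0,0],"fingers":0.5}]'|grep -E "pos|force"
python3 -m crank '[{"linear":[0.1,0,0],"delta_rot":[0,0,0],"fingers":0.5},{"linear":[0.1,0,0],"delta_rot":[0,0,0],"fingers":0.5},{"linear":[0.1,0,0],"delta_rot":[0,0,0],"fingers":0.5},{"linear":[0.05,0,0],"delta_rot":[0,0,0],"fingers":0.5},{"linear":[0,0,0],"delta_rot":[0,0,0],"fingers":0.5}]' | grep -E "pos|force"
```

```text
tool_pos: [643.6, -231.3, 298.5]
tool_pos: [643.1, -230.9, 231.6]
tool_pos: [643.8, -231.4, 224.2]
contact_force: [-0.5, -0.5, -0.6]
tool_pos: [643.5, -231.3, 219.9]
contact_force: [0.2, 0.7, -1.5]
```

```bash
python3 -m crank '[{"linear":[0.1,0.05,0],"delta_rot":[0,0,0],"fingers":0.5},{"linear":[0.1,0.05,0],"delta_rot":[0,0,0],"fingers":0.5},{"linear":[0.1,0,0],"delta_rot":[0,0,0],"fingers":0.5},{"linear":[0.1,0,0],"delta_rot":[0,0,0],"fingers":0.5},{"linear":[0,0,0],"delta_rot":[0,0,0],"fingers":0.5}]' | grep -E "pos|force"
for i in 1 2 3; do python3 -m crank '[{"linear":[0.1,0,0],"delta_rot":[0,0,0],"fingers":0.5},{"linear":[0.1,0,0],"delta_rot":[0,0,0],"fingers":0.5},{"linear":[0.1,0,0],"delta_rot":[0,0,0],"fingers":0.5},{"linear":[0.05,0,0],"delta_rot":[0,0,0],"fingers":0.5},{"linear":[0,0,0],"delta_rot":[0,0,0],"fingers":0.5}]' | grep -E "pos|force"; done
for i in 1 2 3; do python3 -m crank '[{"linear":[0.05,0,0],"delta_rot":[0,0,0],"fingers":0.5},{"linear":[0,0,0],"delta_rot":[0,0,0],"fingers":0.5},{"linear":[0.05,0,0],"delta_rot":[0,0,0],"fingers":0.5},{"linear":[0,0,0],"delta_rot":[0,0,0],"fingers":0.5},{"linear":[0,0,0],"delta_rot":[0,0,0],"fingers":0.5}]' | grep -E "pos|force"; done
```

```text
tool_pos: [643.5, -230.3, 215.9]
contact_force: [0.8, -0.2, -0.7]
tool_pos: [643.6, -230.3, 212.5]
contact_force: [-0.4, -0.9, -0.9]
tool_pos: [643.6, -230.3, 209.0]
contact_force: [0.3, -0.1, -1.1]
tool_pos: [643.5, -230.3, 205.5]
contact_force: [-0.3, 0.4, -0.9]
tool_pos: [643.6, -230.3, 204.6]
contact_force: [0.4, 0.3, 0.1]
tool_pos: [643.6, -230.3, 203.6]
contact_force: [0.4, -0.1, -1.0]
tool_pos: [643.6, -230.3, 202.6]
contact_force: [-0.2, 0.3, -0.7]
```

```bash
for i in 1 2 3; do python3 -m crank '[{"linear":[0.05,0,0],"delta_rot":[0,0,0],"fingers":0.5},{"linear":[0,0,0],"delta_rot":[0,0,0],"fingers":0.5},{"linear":[0.05,0,0],"delta_rot":[0,0,0],"fingers":0.5},{"linear":[0,0,0],"delta_rot":[0,0,0],"fingers":0.5},{"linear":[0,0,0],"delta_rot":[0,0,0],"fingers":0.5}]' | grep -E "pos|force"; done
for i in 1 2 3; do python3 -m crank '[{"linear":[0.05,0,0],"delta_rot":[0,0,0],"fingers":0.5},{"linear":[0,0,0],"delta_rot":[0,0,0],"fingers":0.5},{"linear":[0,0,0],"delta_rot":[0,0,0],"fingers":0.5},{"linear":[0,0,0],"delta_rot":[0,0,0],"fingers":0.5},{"linear":[0,0,0],"delta_rot":[0,0,0],"fingers":0.5}]' | grep -E "pos|force"; done
```

```text
tool_pos: [643.6, -230.3, 201.5]
contact_force: [0.3, 0.5, -0.1]
tool_pos: [643.6, -230.3, 200.5]
contact_force: [0.1, 0.5, -0.6]
tool_pos: [643.6, -230.3, 199.6]
contact_force: [0.9, 0.2, -0.6]
tool_pos: [643.6, -230.3, 199.2]
contact_force: [0.5, 0.7, 0.3]
tool_pos: [643.7, -230.3, 198.7]
contact_force: [0.3, 0.6, 1.6]
tool_pos: [643.7, -230.3, 198.3]
contact_force: [0.3, 1.1, 2.7]
```

```bash
for i in 1 2; do python3 -m crank '[{"linear":[0.05,0,0],"delta_rot":[0,0,0],"fingers":0.5},{"linear":[0,0,0],"delta_rot":[0,0,0],"fingers":0.5},{"linear":[0,0,0],"delta_rot":[0,0,0],"fingers":0.5},{"linear":[0,0,0],"delta_rot":[0,0,0],"fingers":0.5},{"linear":[0,0,0],"delta_rot":[0,0,0],"fingers":0.5}]' | grep -E "pos|force"; done
```

```text
tool_pos: [643.8, -230.3, 198.0]
contact_force: [1.6, 1.3, 5.1]
tool_pos: [643.9, -230.3, 197.8]
contact_force: [2.1, 1.9, 6.5]
```

Seated at 197.8 with 6.5 N. Release slowly, rise clear, and look.

```bash
python3 -m crank '[{"linear":[-0.05,0,0],"delta_rot":[0,0,0],"fingers":0.5},{"linear":[0,0,0],"delta_rot":[0,0,0],"fingers":0.64},{"linear":[0,0,0],"delta_rot":[0,0,0],"fingers":0.65},{"linear":[0,0,0],"delta_rot":[0,0,0],"fingers":0.655},{"linear":[0,0,0],"delta_rot":[0,0,0],"fingers":0.66}]' | tail -2
python3 -m crank '[{"linear":[0,0,0],"delta_rot":[0,0,0],"fingers":0.665},{"linear":[0,0,0],"delta_rot":[0,0,0],"fingers":0.67},{"linear":[0,0,0],"delta_rot":[0,0,0],"fingers":0.675},{"linear":[0,0,0],"delta_rot":[0,0,0],"fingers":0.68},{"linear":[0,0,0],"delta_rot":[0,0,0],"fingers":0.69}]'|tail -2
python3 -m crank '[{"linear":[0,0,0],"delta_rot":[0,0,0],"fingers":0.72},{"linear":[0,0,0],"delta_rot":[0,0,0],"fingers":0.78},{"linear":[0,0,0],"delta_rot":[0,0,0],"fingers":0.85},{"linear":[0,0,0],"delta_rot":[0,0,0],"fingers":0.92},{"linear":[0,0,0],"delta_rot":[0,0,0],"fingers":1}]'|head -2
python3 -m crank '[{"linear":[-1,0,0],"delta_rot":[0,0,0],"fingers":1},{"linear":[-2.5,0,0],"delta_rot":[0,0,0],"fingers":1},{"linear":[-3.5,0,0],"delta_rot":[0,0,0],"fingers":1},{"linear":[-3.5,0,0],"delta_rot":[0,0,0],"fingers":1},{"linear":[-1,2,0],"delta_rot":[0,0,0],"fingers":1}]'|head -2
python3 -m crank '[{"linear":[0,4,-2],"delta_rot":[0,0,0],"fingers":1},{"linear":[0,4,-2],"delta_rot":[0,0,0],"fingers":1},{"linear":[0,4,-2],"delta_rot":[0,0,0],"fingers":1},{"linear":[0,4,-2],"delta_rot":[0,0,0],"fingers":1},{"linear":[0,2,-2],"delta_rot":[0,0,0],"fingers":1}]'|head -2
python3 -m crank '[{"linear":[0,0,0],"delta_rot":[0,0,0],"fingers":1},{"linear":[0,0,0],"delta_rot":[0,0,0],"fingers":1},{"linear":[0,0,0],"delta_rot":[0,0,0],"fingers":1},{"linear":[0,0,0],"delta_rot":[0,0,0],"fingers":1},{"linear":[0,0,0],"delta_rot":[0,0,0],"fingers":1}]'|head -2
python3 - <<'E'
from h import *
a=capture("scene")["image"];t=capture("top")["image"];cv2.imwrite("pics/top9.png",t)
L=cv2.resize(a[70:270,160:360],(500,500),interpolation=cv2.INTER_CUBIC);Rr=cv2.resize(t[:400,100:500],(300,300))
cv2.imwrite("pics/f1.png",np.hstack([L,np.vstack([Rr,cv2.resize(a,(300,200))])]))
E
```

```text
contact_force: [-0.7, 0.4, -0.1]
grip_width: 60.1
contact_force: [0.1, -0.8, 0.1]
grip_width: 63.1
time: 81.75
tool_pos: [643.6, -230.3, 197.6]
time: 82.25
tool_pos: [644.3, -212.6, 317.9]
time: 82.75
tool_pos: [542.2, -26.7, 312.8]
time: 83.25
tool_pos: [544.1, -31.0, 312.2]
```

View pics/f1.png

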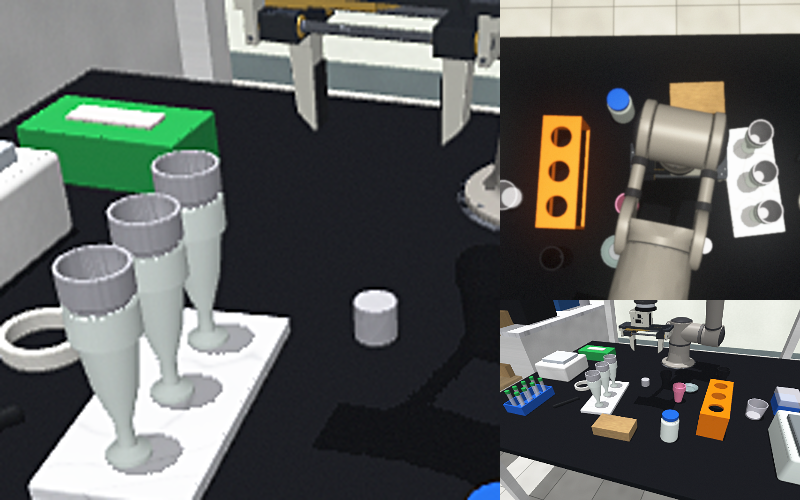

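All three cones stand upright, each with its cup seated straight, and the bystanders are in place. Handing in.

```bash
python3 -c "
from plant import workorder; print(workorder.close_job())"
```

```text
the job is handed in; nothing more can be done
None
```

The job is done and handed in. All three white cones stand upright on the slab, each with a steel cup nested in its mouth. There was no spare cup.

- **Cones:** I lifted all three out of the rack and released each one slowly after feeling the foot touch the slab. Only then did I start on the cups.
- **Cups:** each one stopped against the taper with a light push of 6 to 8 N. That puts their origins about 88, 87 and 87 mm above the cones' origins, against the 86 mm expected. The near cup first touched off-centre, with about 3 N sideways. I backed it off, moved it 0.8 mm and seated it again.
- **Last checks:** in the final pictures, about 1.5 s after the last release, every cone is upright with its cup straight. The gripper is clear and the rack is empty. The other things I could see look unmoved, but the arm hid part of the bench in the top view. I saw no knock to the rack. The clock read about 83 s, against the 210 s limit.

No check failed.

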